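# Change the relays on the test board and set the variable transformer

### The job

The relays now plugged into the test board are finished. Turn the variable transformer's knob right down to zero (anticlockwise to its stop) before you touch any relay, put every finished relay in the long yellow tray in front of the board, and plug each relay waiting on the black mat fully home into any socket of the board, one per socket. Then turn the knob up until its pointer is at the tip of the paper arrow stuck on the dial, let go, and leave the solder reel, screwdriver and meter where they are.

Things in the scene. Friction and masses are not known exactly. Their poses are not given: they have to be found in the camera images.
- variac: variable transformer, a fixed grey steel case 160 x 160 mm, 125 mm high, with a round 3 mm metal dial plate on top carrying the scale and the knob; origin: centre of its underside on the bench, under the knob's axis; x points from its front (outlet and switch, towards the robot) to its back. On one side of the bench, the fixed 3 mm black mat on the other; which side varies
- variac_knob (a joint): angle of the knob in rad: 0 at its zero stop, growing clockwise seen from above, to 5.236 at the upper stop. At value q its pointer lies at the angle 2.618 - q, measured anticlockwise from above from the variac's own x axis. It turns stiffly (about 0.08 N m) and stays where it is left; at the start it stands well above zero
- knob_grip (a point): point on the knob's upright axis at the height to grip it with the TCP, 33 mm above the dial plate. The black grip is a bar 58 mm long (along the pointer), 22 mm wide and 34 mm high, its top 9 mm above this point, standing on a round skirt of 80 mm across whose top is 24 mm below this point
- knob_pointer (a point): tip of the knob's white pointer, 46 mm from the axis, at the rim of the skirt (a white line on the bar and the skirt points the same way)
- mark_tip (a point): where the pointer has to stand: the point on the dial 46 mm from the axis, right in front of the tip of the paper arrow (pale, 12 mm wide, 25 mm long, stuck flat on the dial and pointing inwards to the knob). Where on the dial it is stuck varies
- board: fixed relay test board, base plate 130 (x) by 320 (y) mm and 10 mm thick, carrying four black sockets 28 mm high in a row along its y, 70 mm apart, and an amber lamp before each; origin: centre of the underside
- socket0 (a point): centre of the mouth of socket 0, 38 mm above the bench; the socket block is 82 (board x) by 56 (board y) mm. The hole, 27.8 (board x) by 35.8 (board y) mm with a 2 mm bevel, is 18 mm deep; a relay goes in with its x along the board's x, either way round, and then has its origin 16 mm below this point. Its orientation is the board's
- socket1 (a point): centre of the mouth of socket 1, 38 mm above the bench; the socket block is 82 (board x) by 56 (board y) mm. The hole, 27.8 (board x) by 35.8 (board y) mm with a 2 mm bevel, is 18 mm deep; a relay goes in with its x along the board's x, either way round, and then has its origin 16 mm below this point. Its orientation is the board's
- socket2 (a point): centre of the mouth of socket 2, 38 mm above the bench; the socket block is 82 (board x) by 56 (board y) mm. The hole, 27.8 (board x) by 35.8 (board y) mm with a 2 mm bevel, is 18 mm deep; a relay goes in with its x along the board's x, either way round, and then has its origin 16 mm below this point. Its orientation is the board's
- socket3 (a point): centre of the mouth of socket 3, 38 mm above the bench; the socket block is 82 (board x) by 56 (board y) mm. The hole, 27.8 (board x) by 35.8 (board y) mm with a 2 mm bevel, is 18 mm deep; a relay goes in with its x along the board's x, either way round, and then has its origin 16 mm below this point. Its orientation is the board's
- fin1: grey plug-in relay with black foot, 38 (own x) x 46 (y) mm, 80 tall. Lowest 16 mm: plug block 26 (x) x 34 (y) mm, bevelled at the foot; above it the 38 x 46 box, whose shoulder sits on the socket when home. Origin: centre of the plug block's underside, z up. 0.1-0.19 kg. Finished: plugged into the board at the start; 1 or 2 of the 3 are there, the rest absent
- fin2: grey plug-in relay with black foot, 38 (own x) x 46 (y) mm, 80 tall. Lowest 16 mm: plug block 26 (x) x 34 (y) mm, bevelled at the foot; above it the 38 x 46 box, whose shoulder sits on the socket when home. Origin: centre of the plug block's underside, z up. 0.1-0.19 kg. Finished: plugged into the board at the start; 1 or 2 of the 3 are there, the rest absent
- fin3: grey plug-in relay with black foot, 38 (own x) x 46 (y) mm, 80 tall. Lowest 16 mm: plug block 26 (x) x 34 (y) mm, bevelled at the foot; above it the 38 x 46 box, whose shoulder sits on the socket when home. Origin: centre of the plug block's underside, z up. 0.1-0.19 kg. Finished: plugged into the board at the start; 1 or 2 of the 3 are there, the rest absent
- fin1_mid (a point): middle of fin1, on its axis 45 mm above its origin
- fin2_mid (a point): middle of fin2, on its axis 45 mm above its origin
- fin3_mid (a point): middle of fin3, on its axis 45 mm above its origin
- new1: grey plug-in relay with black foot, 38 (own x) x 46 (y) mm, 80 tall. Lowest 16 mm: plug block 26 (x) x 34 (y) mm, bevelled at the foot; above it the 38 x 46 box, whose shoulder sits on the socket when home. Origin: centre of the plug block's underside, z up. 0.1-0.19 kg. Waiting: stands upright on the mat at the start; 3 or 4 of the 4 are there, the rest absent
- new2: grey plug-in relay with black foot, 38 (own x) x 46 (y) mm, 80 tall. Lowest 16 mm: plug block 26 (x) x 34 (y) mm, bevelled at the foot; above it the 38 x 46 box, whose shoulder sits on the socket when home. Origin: centre of the plug block's underside, z up. 0.1-0.19 kg. Waiting: stands upright on the mat at the start; 3 or 4 of the 4 are there, the rest absent
- new3: grey plug-in relay with black foot, 38 (own x) x 46 (y) mm, 80 tall. Lowest 16 mm: plug block 26 (x) x 34 (y) mm, bevelled at the foot; above it the 38 x 46 box, whose shoulder sits on the socket when home. Origin: centre of the plug block's underside, z up. 0.1-0.19 kg. Waiting: stands upright on the mat at the start; 3 or 4 of the 4 are there, the rest absent
- new4: grey plug-in relay with black foot, 38 (own x) x 46 (y) mm, 80 tall. Lowest 16 mm: plug block 26 (x) x 34 (y) mm, bevelled at the foot; above it the 38 x 46 box, whose shoulder sits on the socket when home. Origin: centre of the plug block's underside, z up. 0.1-0.19 kg. Waiting: stands upright on the mat at the start; 3 or 4 of the 4 are there, the rest absent
- tray: loose yellow open plastic tray between robot and board, 150 (x) by 240 (y) mm outside, 45 mm high, walls and floor about 4 mm, 0.35 kg; origin: centre of its underside. It may get knocked aside during the work
- solder: loose reel of solder, 60 mm across and 60 mm high, standing; a bystander; origin: centre of its underside
- screwdriver: loose screwdriver, 190 mm long, lying; a bystander
- meter: loose yellow and black multimeter, 85 x 175 x 36 mm, lying; a bystander; origin: centre of its underside
There are look-alikes about, which are no part of the job. Leave any blue or orange look-alike of the new3 alone.

How it is judged:
On the way, in this order (a step that is already met when the one before it is completed fails the run):
1. the knob is turned right down to zero (value of joint variac_knob below 0.08 rad), for 0.2 s.
2. with the knob still at zero, every finished relay is in the tray and every waiting relay is plugged fully home in a socket (value of joint variac_knob below 0.08 rad and x of fin1_mid in the frame of tray between -0.072 and 0.072 m and y of fin1_mid in the frame of tray between -0.117 and 0.117 m and z of each of fin1_mid, fin2_mid, fin3_mid in the frame of tray below 0.062 m and linear speed of each of fin1, fin2, fin3 below 0.05 m/s and x of fin2_mid in the frame of tray between -0.072 and 0.072 m and y of fin2_mid in the frame of tray between -0.117 and 0.117 m and x of fin3_mid in the frame of tray between -0.072 and 0.072 m and y of fin3_mid in the frame of tray between -0.117 and 0.117 m and ((horizontal distance between new1 and socket0 below 0.004 m and z of new1 in the frame of socket0 below -0.012 m and angle between new1's own z axis and vertical below 0.08 rad) or (horizontal distance between new1 and socket1 below 0.004 m and z of new1 in the frame of socket1 below -0.012 m and angle between new1's own z axis and vertical below 0.08 rad) or (horizontal distance between new1 and socket2 below 0.004 m and z of new1 in the frame of socket2 below -0.012 m and angle between new1's own z axis and vertical below 0.08 rad) or (horizontal distance between new1 and socket3 below 0.004 m and z of new1 in the frame of socket3 below -0.012 m and angle between new1's own z axis and vertical below 0.08 rad)) and ((horizontal distance between new2 and socket0 below 0.004 m and z of new2 in the frame of socket0 below -0.012 m and angle between new2's own z axis and vertical below 0.08 rad) or (horizontal distance between new2 and socket1 below 0.004 m and z of new2 in the frame of socket1 below -0.012 m and angle between new2's own z axis and vertical below 0.08 rad) or (horizontal distance between new2 and socket2 below 0.004 m and z of new2 in the frame of socket2 below -0.012 m and angle between new2's own z axis and vertical below 0.08 rad) or (horizontal distance between new2 and socket3 below 0.004 m and z of new2 in the frame of socket3 below -0.012 m and angle between new2's own z axis and vertical below 0.08 rad)) and ((horizontal distance between new3 and socket0 below 0.004 m and z of new3 in the frame of socket0 below -0.012 m and angle between new3's own z axis and vertical below 0.08 rad) or (horizontal distance between new3 and socket1 below 0.004 m and z of new3 in the frame of socket1 below -0.012 m and angle between new3's own z axis and vertical below 0.08 rad) or (horizontal distance between new3 and socket2 below 0.004 m and z of new3 in the frame of socket2 below -0.012 m and angle between new3's own z axis and vertical below 0.08 rad) or (horizontal distance between new3 and socket3 below 0.004 m and z of new3 in the frame of socket3 below -0.012 m and angle between new3's own z axis and vertical below 0.08 rad)) and ((horizontal distance between new4 and socket0 below 0.004 m and z of new4 in the frame of socket0 below -0.012 m and angle between new4's own z axis and vertical below 0.08 rad) or (horizontal distance between new4 and socket1 below 0.004 m and z of new4 in the frame of socket1 below -0.012 m and angle between new4's own z axis and vertical below 0.08 rad) or (horizontal distance between new4 and socket2 below 0.004 m and z of new4 in the frame of socket2 below -0.012 m and angle between new4's own z axis and vertical below 0.08 rad) or (horizontal distance between new4 and socket3 below 0.004 m and z of new4 in the frame of socket3 below -0.012 m and angle between new4's own z axis and vertical below 0.08 rad)) and angle between tray's own z axis and vertical below 0.15 rad), for 0.2 s.
3. the knob's pointer is at the tip of the paper arrow (horizontal distance between knob_pointer and mark_tip below 0.005 m), for 0.2 s.
At the end, for the whole second after the job is handed in: every finished relay is at rest in the yellow tray (its middle inside the walls, below 62 mm), every waiting relay is upright in a socket, within 4 mm of its centre and of fully home, and the knob's pointer is at rest within 5 mm (6 degrees) of the arrow's tip (x of fin1_mid in the frame of tray between -0.072 and 0.072 m and y of fin1_mid in the frame of tray between -0.117 and 0.117 m and z of each of fin1_mid, fin2_mid, fin3_mid in the frame of tray below 0.062 m and linear speed of each of fin1, fin2, fin3 below 0.05 m/s and x of fin2_mid in the frame of tray between -0.072 and 0.072 m and y of fin2_mid in the frame of tray between -0.117 and 0.117 m and x of fin3_mid in the frame of tray between -0.072 and 0.072 m and y of fin3_mid in the frame of tray between -0.117 and 0.117 m and ((horizontal distance between new1 and socket0 below 0.004 m and z of new1 in the frame of socket0 below -0.012 m and angle between new1's own z axis and vertical below 0.08 rad) or (horizontal distance between new1 and socket1 below 0.004 m and z of new1 in the frame of socket1 below -0.012 m and angle between new1's own z axis and vertical below 0.08 rad) or (horizontal distance between new1 and socket2 below 0.004 m and z of new1 in the frame of socket2 below -0.012 m and angle between new1's own z axis and vertical below 0.08 rad) or (horizontal distance between new1 and socket3 below 0.004 m and z of new1 in the frame of socket3 below -0.012 m and angle between new1's own z axis and vertical below 0.08 rad)) and ((horizontal distance between new2 and socket0 below 0.004 m and z of new2 in the frame of socket0 below -0.012 m and angle between new2's own z axis and vertical below 0.08 rad) or (horizontal distance between new2 and socket1 below 0.004 m and z of new2 in the frame of socket1 below -0.012 m and angle between new2's own z axis and vertical below 0.08 rad) or (horizontal distance between new2 and socket2 below 0.004 m and z of new2 in the frame of socket2 below -0.012 m and angle between new2's own z axis and vertical below 0.08 rad) or (horizontal distance between new2 and socket3 below 0.004 m and z of new2 in the frame of socket3 below -0.012 m and angle between new2's own z axis and vertical below 0.08 rad)) and ((horizontal distance between new3 and socket0 below 0.004 m and z of new3 in the frame of socket0 below -0.012 m and angle between new3's own z axis and vertical below 0.08 rad) or (horizontal distance between new3 and socket1 below 0.004 m and z of new3 in the frame of socket1 below -0.012 m and angle between new3's own z axis and vertical below 0.08 rad) or (horizontal distance between new3 and socket2 below 0.004 m and z of new3 in the frame of socket2 below -0.012 m and angle between new3's own z axis and vertical below 0.08 rad) or (horizontal distance between new3 and socket3 below 0.004 m and z of new3 in the frame of socket3 below -0.012 m and angle between new3's own z axis and vertical below 0.08 rad)) and ((horizontal distance between new4 and socket0 below 0.004 m and z of new4 in the frame of socket0 below -0.012 m and angle between new4's own z axis and vertical below 0.08 rad) or (horizontal distance between new4 and socket1 below 0.004 m and z of new4 in the frame of socket1 below -0.012 m and angle between new4's own z axis and vertical below 0.08 rad) or (horizontal distance between new4 and socket2 below 0.004 m and z of new4 in the frame of socket2 below -0.012 m and angle between new4's own z axis and vertical below 0.08 rad) or (horizontal distance between new4 and socket3 below 0.004 m and z of new4 in the frame of socket3 below -0.012 m and angle between new4's own z axis and vertical below 0.08 rad)) and angle between tray's own z axis and vertical below 0.15 rad and horizontal distance between knob_pointer and mark_tip below 0.005 m and velocity of joint variac_knob between -0.05 and 0.05 rad/s); the robot touches nothing.
It fails at once if a relay is handled while the knob is up from zero (more than 0.12 rad) (value of joint variac_knob above 0.12 rad and (contact force between the fingers and fin1 above 1 N or contact force between the fingers and fin2 above 1 N or contact force between the fingers and fin3 above 1 N or contact force between the fingers and new1 above 1 N or contact force between the fingers and new2 above 1 N or contact force between the fingers and new3 above 1 N or contact force between the fingers and new4 above 1 N)).
It fails at once if the solder reel, screwdriver or meter is moved by more than 30 mm (distance of any of solder, screwdriver, meter from where it was at the start of the episode above 0.03 m).
Of fin1, fin2, fin3 only 1 to 2 are there at a start; the rules pass over those that are not, and their reading is None.
Of new1, new2, new3, new4 only 3 to 4 are there at a start; the rules pass over those that are not, and their reading is None.
At some moment in a run one of tray may be knocked a few centimetres aside while the robot is not near it.
It also fails if it takes over 210 s, if anything falls off the work surface, if the arm or the gripper's body presses on something with over 40 N, if the wrist force passes 120 N, or if a joint passes its speed limit or range.

### The arm

A 6-joint arm with a two-finger parallel gripper is mounted at the origin on the work surface. World frame = base frame: x ahead of the robot, y to its left, z up, the work surface at z = 0. Lengths are in m, angles in rad, forces in N, time in s.
With the tool pointing down it reaches from about 0.35 to 0.975 m from the base axis. Payload 4.9 kg.
Tool frame: the origin (TCP) lies between the finger pads, 19 mm behind the fingertips; this is the grasp point; z points along the fingers, y is the line along which they close (so a half turn about z gives the same grasp; the last joint's range is limited). The gripper opens to 85 mm and grips with 20 to 120 N. Pads are 22 mm wide; open, the fingers measure 114 mm over their backs; the gripper's body (76 mm by 85 mm) begins 54 mm behind the grasp point. The pads swing forward as they close: fully open they stand 13 mm farther back than shut.
Start: joints at [-1.404, 0.053, 1.613, -0, 1.476, -0.119], TCP at [0.176, -0.6, 0.25] pointing down, gripper open.
Joint ranges: [-3.01, 3.01], [-1.01, 2.22], [0.06, 2.58], [-1.02, 4.17], [0.09, 2.62], [-3.14, 3.14]. Speed limits (rad/s): [2.57, 2.57, 3.14, 3.14, 3.14, 3.14].

### API

Orientations are given as a unit quaternion [w, x, y, z].
In Python, from plant import manip gives the robot as it stands.
- The arm moves only by the tool send_rows, never from a script. Its argument "increments" is a list of rows, each an object of numbers: "claw": the closure, from -1 (fully open) to 1 (shut); "dx", "dy", "dz": the shift along the tool's x, y, z in units of 0.5 m (1.0 is 0.5 m); "yaw": the turn about the tool's z in units of 1.5 rad (1.0 is 1.5 rad). A call has 1 to 20 rows; each row is the pose to reach, as a shift and turn from the pose commanded when the call began, along the tool's axes at that moment; what a row does not reach only later rows make up. A row lasts 1/8 s, in which the tool goes at most 62.5 mm and 10.7 degrees, less where a joint would pass 70% of its speed; a pose out of reach is approached as far as the arm can. A call with a number of a shift or a turn outside -1 to 1 is refused whole. A call with a gripper value outside its range is refused whole. The fingers move at their own pace and stop on an object; the grip force is fixed at half the most. Time passes only in rows, so rows that repeat a pose let the fingers close. It gives the time, the measured TCP pose, the force, the opening and the grip force at its end, in the units of the state.
- manip.state(): the state, without advancing time (a new reading comes with each control period).
- manip.grab_frame(name): name is "scene" or "top"; returns the picture (420x560x3 uint8, red, green, blue); there is no depth.
- manip.camera_params(name): a dict with "camera_matrix" (3x3 intrinsics, pixels), "extrinsics" (4x4, takes a point from world to camera coordinates). Camera axes: x right, y down, z forward; pixel columns grow to the right and rows downward; lengths in m; the calibration is good to about 2 mm. A picture is of the moment at which its call begins. camera_params takes no time and is no camera call.
- manip.job_done(): hands the job in; it is judged then, once.
The state is a dict: "time": time; "joint_pos": joint angles; "joint_vel": joint speeds; "joint_efforts": joint torques, N m; "tool_pos": TCP position; "tool_rot": TCP orientation; "contact_force": force on the tool from outside, world axes, zero at the start; "ft_torque": the same for the moment, N m; "gripper_width": opening from 0.0 (shut) to 1.0 (fully open); "grasp_force": force on a finger pad.
Only numpy, scipy, OpenCV 4.12 (cv2) and the standard library are available. Lean on these libraries where they do the work, as an engineer would, in place of code of your own. Each camera call takes 0.05 s, during which the arm holds its last target. There are 200 camera calls.

## Working session

There is one attempt and no reset: what is moved stays moved. The work goes in short steps, Python scripts to look and compute and a tool call to move; the robot and the scene stay as the last step left them, time stands still between calls to the robot, and variables do not carry over. Pictures are saved under pics/ and viewed, at most 14 in all, crops included, and the job is handed in when it is done.

Besides the shell and the picture viewer there is one more tool, called after "Call:" as a command line: name --argument value ..., lists and objects as JSON in quotes. send_rows: Moves the arm, as the interface text tells. Shifts and turns lie within -1 to 1; 1 stands for 0.5 m of shift or 1.5 rad of turn. Its arguments: {"type":"object","properties":{"increments":{"type":"array","items":{"type":"object","properties":{"claw":{"type":"number"},"dx":{"type":"number"},"dy":{"type":"number"},"dz":{"type":"number"},"yaw":{"type":"number"}}}}},"required":["increments"]}

```bash
mkdir -p pics; ls; python3 - <<'E'
from plant import manip
import cv2,json
for n in("scene","top"):
    im=manip.grab_frame(n); cv2.imwrite(f"pics/{n}0.png",cv2.cvtColor(im,cv2.COLOR_RGB2BGR))
    p=manip.camera_params(n); print(n,p["camera_matrix"],p["extrinsics"])
print(manip.state())
E
```

```text
pics
scene [[485.79430874   0.         272.94030901]
 [  0.         485.79430874 207.26024521]
 [  0.           0.           1.        ]] [[-0.69796471  0.71606422  0.0098642   0.40525515]
 [ 0.54281959  0.53798322 -0.64491933 -0.2033731 ]
 [-0.46711043 -0.44477646 -0.76418699  1.69887707]
 [ 0.          0.          0.          1.        ]]
top [[382.54079418   0.         280.89534099]
 [  0.         382.54079418 207.00450996]
 [  0.           0.           1.        ]] [[-0.01239423 -0.99988304 -0.00895992 -0.02911815]
 [-0.99137211  0.01345711 -0.13038498  0.57112866]
 [ 0.1304903   0.00726659 -0.99142296  1.10628235]
 [ 0.          0.          0.          1.        ]]
{'time': 0.1, 'joint_pos': array([-1.40397330e+00,  5.33015605e-02,  1.61412332e+00, -1.73933601e-05,
        1.47599272e+00, -1.19027341e-01]), 'joint_vel': array([-1.75091539e-03, -1.95599475e-03, -2.95158654e-03,  1.21280824e-03,
       -4.91069874e-05, -3.55076419e-04]), 'joint_efforts': array([ 1.07116281e-03, -3.94900239e+01, -3.71362889e+01,  1.77752094e-05,
        3.90202651e-03, -1.15192583e-05]), 'tool_pos': array([ 0.17612711, -0.59913464,  0.24889921]), 'tool_rot': array([-9.12006199e-04,  9.89803041e-01,  1.42439838e-01, -3.04584740e-05]), 'contact_force': array([ 0.39483985, -0.22081317, -0.5029596 ]), 'ft_torque': array([-0.00813863,  0.01502314, -0.04423169]), 'grasp_force': 0.0, 'gripper_width': 1.001299567370909}
```

View pics/scene0.png

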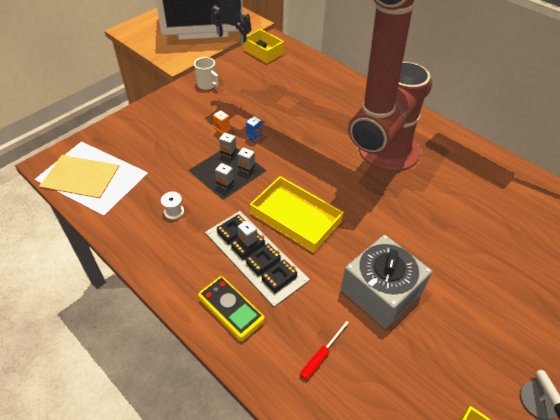

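View pics/top0.png

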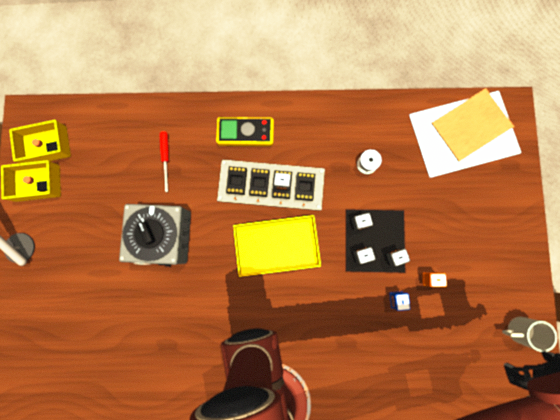

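The scene view shows one finished relay in the board (about 248,232), three grey relays on the mat (228,143; 246,157; 224,173), orange (221,121) and blue (254,127) look-alikes, and the variac at (388,278). In the top view the finished relay is at (283,180), the new ones are at (363,221), (364,256) and (399,258), and orange (437,281) and blue (401,301) lie off the mat. I'll confirm with one enlarged composite.

```bash
cat > h.py <<'E'
import numpy as np, cv2
from plant import manip
C={n:manip.camera_params(n) for n in("scene","top")}
def ray(n,u,v):
    K=C[n]["camera_matrix"];E=C[n]["extrinsics"];R=E[:3,:3];o=-R.T@E[:3,3]
    d=R.T@np.linalg.solve(K,[u,v,1.]);return o,d/np.linalg.norm(d)
def plane(n,u,v,z):
    o,d=ray(n,u,v);return o+d*(z-o[2])/d[2]
def tri(a,b):  # a,b pixels scene,top
    o1,d1=ray("scene",*a);o2,d2=ray("top",*b)
    t=np.linalg.lstsq(np.c_[d1,-d2],o2-o1,rcond=None)[0];p,q=o1+d1*t[0],o2+d2*t[1]
    return (p+q)/2,np.linalg.norm(p-q)
def proj(n,p):
    q=C[n]["extrinsics"]@np.r_[p,1];q=C[n]["camera_matrix"]@q[:3];return q[:2]/q[2]
def blobs(m,lo,hi=1e9):
    k,l,s,c=cv2.connectedComponentsWithStats(m.astype(np.uint8))
    return [(i,c[i],s[i,4],l==i) for i in range(1,k) if lo<=s[i,4]<=hi]
def pic(n,name):
    im=manip.grab_frame(n);cv2.imwrite(f"pics/{name}.png",cv2.cvtColor(im,cv2.COLOR_RGB2BGR));return im
E
python3 - <<'E'
import cv2,numpy as np
s=cv2.imread("pics/scene0.png");t=cv2.imread("pics/top0.png")
def c(i,u,v,w,h):return cv2.resize(i[v:v+h,u:u+w],(400,300),interpolation=cv2.INTER_CUBIC)
cv2.imwrite("pics/c1.png",np.vstack([np.hstack([c(t,112,193,93,70),c(t,210,145,120,90)]),np.hstack([c(t,340,200,120,90),c(s,340,230,93,70)])]))
E
```

```text
(no output)
```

View pics/c1.png

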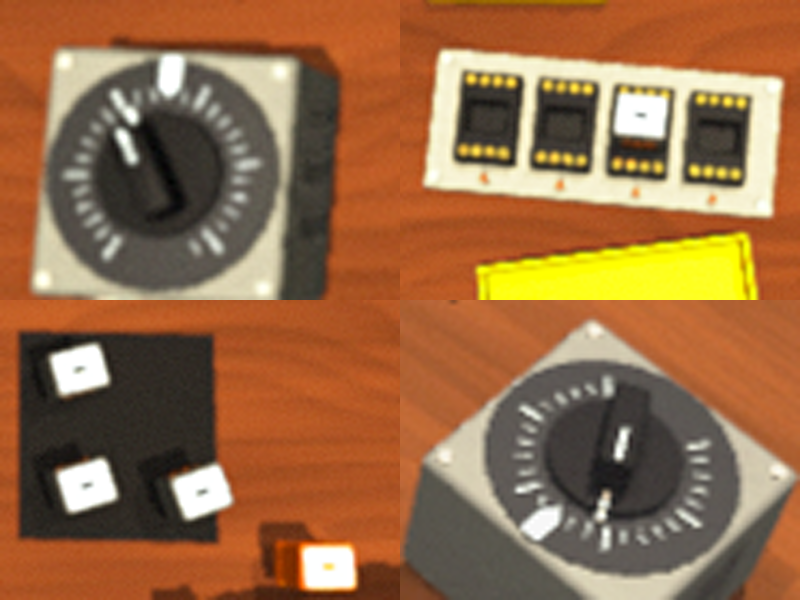

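The top-view crop shows the knob pointing up-left, about 28° from up, with the paper arrow just right of up. Sockets 1, 2 and 4 from the left are empty, and the third holds the white-topped finished relay. Candidates: the three grey-white relays on the mat at top px (363,221), (364,256) and (399,258) fit. Orange at (437,281) and blue at (401,301) don't fit, by colour and because they're off the mat. Now I'll measure.

```bash
cat > m.py <<'E'
from h import *
def rect(n,mask,z,hull=True):
    cs,_=cv2.findContours(cv2.resize(mask.astype(np.uint8)*255,None,fx=4,fy=4,interpolation=cv2.INTER_LINEAR)//128,cv2.RETR_EXTERNAL,cv2.CHAIN_APPROX_NONE)
    c=max(cs,key=cv2.contourArea)[:,0]
    P=np.array([plane(n,(u+.5)/4-.5,(v+.5)/4-.5,z)[:2] for u,v in c])
    (x,y),(w,h),a=cv2.minAreaRect((P*1000).astype(np.float32))
    if w>h:w,h,a=h,w,a+90   # a: direction of short side (own x)
    a=(a+90)%180-90
    return np.round([x,y,w,h,a],1)
E
python3 - <<'E'
from m import *
s=cv2.cvtColor(cv2.imread("pics/scene0.png"),cv2.COLOR_BGR2RGB).astype(int);t=cv2.cvtColor(cv2.imread("pics/top0.png"),cv2.COLOR_BGR2RGB).astype(int)
w=(t.min(2)>185)
for i,c,a,m in blobs(w,20):
    u,v=c
    if 210<u<450 and 100<v<310: print("white",np.round(c,1),a,rect("top",m,.083 if u>340 else .102))
print("board plate")
b=(t.min(2)>105)&(t.max(2)-t.min(2)<90); k,l,st,ce=cv2.connectedComponentsWithStats(b.astype(np.uint8))
i=l[197,270]; print(i,st[i]); print(rect("top",l==i,.010))
y=(t[...,2]<70)&(t[...,0]>150)&(t[...,1]>140)
for i,c,a,m in blobs(y,500): print("yellow",np.round(c),a,rect("top",m,.045))
# variac
for n,im,box in(("top",t,(118,195,190,270)),("scene",s,(335,230,435,330))):
    m=np.zeros(im.shape[:2],bool);u0,v0,u1,v1=box;m[v0:v1,u0:u1]=True
    for i,c,a,mm in blobs(m&(im.min(2)>205),2,100): 
        print(n,np.round(c,1),a,np.round(plane(n,*c,.125)*1000),np.round(plane(n,*c,.128)*1000), "top?",np.round(plane(n,*c,.170)*1000))
E
```

```text
white [369.9 160.7] 371 [ 695.6 -294.1   59.6   76.4   44. ]
white [272.1 185.1] 1533 [627.8  -8.3 117.7 293.5  -5.9]
white [281.8 179.1] 171 [642.3 -40.6  36.8  43.5  -7.6]
white [363.3 220.4] 171 [ 523.3 -271.3   36.    44.3   13.2]
white [365.7 255.2] 182 [ 424.5 -273.7   36.4   44.4   16.5]
white [400.2 257. ] 184 [ 418.2 -371.    36.2   45.1   17.4]
white [438.2 279.5] 164 [ 354.9 -472.8   32.3   41.5   -0.7]
white [402.6 301.3] 149 [ 296.1 -370.6   33.1   37.2   89.3]
board plate
6 [ 217  160  108   50 2546]
[645.4  -5.6 134.4 324.   -6. ]
yellow [ 36. 141.] 1076 [786.3 714.9 111.6 151.   11.5]
yellow [ 27. 179.] 1175 [665.  734.6 112.5 150.8   5.9]
yellow [277. 245.] 4385 [456.5 -21.9 156.9 247.7   6.3]
top [126.5 207. ] 6 [565. 390. 125.] [565. 389. 128.] top? [559. 371. 170.]
top [151.2 209.9] 43 [556. 321. 125.] [556. 320. 128.] top? [550. 306. 170.]
top [176.7 209.3] 10 [557. 251. 125.] [556. 250. 128.] top? [551. 238. 170.]
top [140.8 217.8] 12 [535. 350. 125.] [534. 348. 128.] top? [530. 333. 170.]
top [140.7 226.2] 10 [511. 349. 125.] [511. 348. 128.] top? [507. 332. 17
[... 472 characters left out ...]
ne [427.4 269.3] 7 [424. 392. 125.] [426. 393. 128.] top? [457. 400. 170.]
scene [370.5 273. ] 2 [534. 296. 125.] [536. 297. 128.] top? [563. 308. 170.]
scene [367.5 274. ] 2 [542. 292. 125.] [544. 293. 128.] top? [570. 305. 170.]
scene [372.4 281.7] 38 [551. 315. 125.] [553. 315. 128.] top? [579. 326. 170.]
scene [386.3 279.7] 3 [522. 336. 125.] [524. 337. 128.] top? [551. 346. 170.]
scene [406.5 280.5] 2 [489. 373. 125.] [491. 374. 128.] top? [519. 382. 170.]
scene [387.2 285.2] 5 [534. 347. 125.] [536. 348. 128.] top? [562. 357. 170.]
scene [393.3 301.9] 9 [562. 385. 125.] [564. 385. 128.] top? [589. 393. 170.]
scene [343.7 325.4] 18 [694. 338. 125.] [695. 339. 128.] top? [715. 348. 170.]
```

```bash
cat > go.py <<'E'
import sys,numpy as np
from plant import manip
s=manip.state();p=s["tool_pos"];w,a,b,c=s["tool_rot"]
phi=np.degrees(np.arctan2(2*(a*b+w*c),1-2*(b*b+c*c)))
print("t",round(s["time"],1),"at",np.round(p*1000,1),"phi",round(phi,1),"F",np.round(s["contact_force"],1),"T",np.round(s["ft_torque"],2),"w",round(s["gripper_width"],3),"g",round(s["grasp_force"],1),"j6",round(np.degrees(s["joint_pos"][5])))
f=np.radians(phi)
for arg in sys.argv[1:]:   # x,y,z mm, phi deg
    x,y,z,g=map(float,arg.split(","));d=np.array([x,y,z])-p*1000
    print("->",arg,"dx %.4f dy %.4f dz %.4f yaw %.4f"%((d[0]*np.cos(f)+d[1]*np.sin(f))/500,(d[0]*np.sin(f)-d[1]*np.cos(f))/500,-d[2]/500,-np.radians(g-phi)/1.5))
E
python3 go.py 420,-150,250,16.4
python3 - <<'E'
from m import *
s=cv2.cvtColor(cv2.imread("pics/scene0.png"),cv2.COLOR_BGR2RGB).astype(int)
for i,c,a,m in blobs(s.min(2)>185,15,300):
    if 190<c[0]<280 and 100<c[1]<250: print(np.round(c,1),a,rect("scene",m,.102 if c[1]>200 else .083))
for n,p in(("fin",(.6423,-.0406,.102)),("a",(.5233,-.2713,.083)),("b",(.4245,-.2737,.083)),("c",(.4182,-.371,.083))): print(n,proj("scene",np.array(p)))
E
```

```text
t 0.1 at [ 176.1 -599.1  248.9] phi 16.4 F [ 0.4 -0.2 -0.5] T [-0.01  0.02 -0.04] w 1.001 g 0.0 j6 -7
-> 420,-150,250,16.4 dx 0.7212 dy -0.7243 dz -0.0022 yaw -0.0003
[220.4 114.7] 61 [ 3.546e+02 -4.755e+02  3.360e+01  4.240e+01  2.000e-01]
[252.8 120.8] 58 [ 297.2 -373.3   35.2   38.9  -82.6]
[226.7 137. ] 76 [ 415.8 -374.5   35.4   42.6   18.8]
[245.7 152.2] 83 [ 422.7 -278.    35.3   43.2   15. ]
[223.3 168.2] 93 [ 521.2 -275.1   34.6   41.8   11.2]
[245.7 224.7] 169 [637.5 -64.1  36.6  80.5  -6.4]
[269.6 242.5] 31 [636.1  39.8  10.5  51.8  -6.4]
fin [247.13929419 228.17865513]
a [223.63093195 169.08297508]
b [246.07839583 153.1242419 ]
c [227.09590463 137.80545167]
```

Call:
send_rows --increments '[{"dx": 0.72,"dy": -0.724,"claw": -1},{"dx": 0.72,"dy": -0.724,"claw": -1},{"dx": 0.72,"dy": -0.724,"claw": -1},{"dx": 0.72,"dy": -0.724,"claw": -1},{"dx": 0.72,"dy": -0.724,"claw": -1},{"dx": 0.72,"dy": -0.724,"claw": -1},{"dx": 0.72,"dy": -0.724,"claw": -1},{"dx": 0.72,"dy": -0.724,"claw": -1},{"dx": 0.72,"dy": -0.724,"claw": -1},{"dx": 0.72,"dy": -0.724,"claw": -1}]'

```text
invalid input
```

```bash
python3 go.py 490.7,321.5,250,27.6
```

```text
t 0.1 at [ 176.1 -599.1  248.9] phi 16.4 F [ 0.4 -0.2 -0.5] T [-0.01  0.02 -0.04] w 1.001 g 0.0 j6 -7
-> 490.7,321.5,250,27.6 dx 1.1228 dy -1.5892 dz -0.0022 yaw -0.1306
```

Call:
send_rows --increments '[{"dx": 0.72,"dy": -0.724,"dz": 0,"yaw": 0,"claw": -1},{"dx": 0.72,"dy": -0.724,"dz": 0,"yaw": 0,"claw": -1},{"dx": 0.72,"dy": -0.724,"dz": 0,"yaw": 0,"claw": -1},{"dx": 0.72,"dy": -0.724,"dz": 0,"yaw": 0,"claw": -1},{"dx": 0.72,"dy": -0.724,"dz": 0,"yaw": 0,"claw": -1},{"dx": 0.72,"dy": -0.724,"dz": 0,"yaw": 0,"claw": -1},{"dx": 0.72,"dy": -0.724,"dz": 0,"yaw": 0,"claw": -1},{"dx": 0.72,"dy": -0.724,"dz": 0,"yaw": 0,"claw": -1},{"dx": 0.72,"dy": -0.724,"dz": 0,"yaw": 0,"claw": -1},{"dx": 0.72,"dy": -0.724,"dz": 0,"yaw": 0,"claw": -1}]'

```text
time: 1.35
tool_pos: [0.4195, -0.1506, 0.2496]
tool_rot: [0.0, 0.99, 0.143, -0.0]
contact_force: [-0.3, -1.0, -0.2]
gripper_width: 1.0
grasp_force: 0.0
```

```bash
python3 go.py 490.7,321.5,250,27.6
```

```text
t 1.4 at [ 419.5 -150.6  249.6] phi 16.5 F [-0.3 -1.  -0.2] T [-0.    0.05  0.05] w 1.0 g 0.0 j6 44
-> 490.7,321.5,250,27.6 dx 0.4042 dy -0.8650 dz -0.0007 yaw -0.1296
```

Call:
send_rows --increments '[{"dx": 0.404,"dy": -0.865,"dz": 0,"yaw": -0.13,"claw": -1},{"dx": 0.404,"dy": -0.865,"dz": 0,"yaw": -0.13,"claw": -1},{"dx": 0.404,"dy": -0.865,"dz": 0,"yaw": -0.13,"claw": -1},{"dx": 0.404,"dy": -0.865,"dz": 0,"yaw": -0.13,"claw": -1},{"dx": 0.404,"dy": -0.865,"dz": 0,"yaw": -0.13,"claw": -1},{"dx": 0.404,"dy": -0.865,"dz": 0,"yaw": -0.13,"claw": -1},{"dx": 0.404,"dy": -0.865,"dz": 0,"yaw": -0.13,"claw": -1},{"dx": 0.404,"dy": -0.865,"dz": 0,"yaw": -0.13,"claw": -1},{"dx": 0.404,"dy": -0.865,"dz": 0,"yaw": -0.13,"claw": -1},{"dx": 0.404,"dy": -0.865,"dz": 0,"yaw": -0.13,"claw": -1}]'

```text
time: 2.6
tool_pos: [0.4921, 0.3192, 0.2495]
tool_rot: [0.0, 0.972, 0.237, -0.0]
contact_force: [-0.4, -0.3, 0.4]
gripper_width: 0.999
grasp_force: 0.0
```

```bash
python3 go.py 490.7,321.5,162,27.6
```

```text
t 2.6 at [492.1 319.2 249.5] phi 27.4 F [-0.4 -0.3  0.4] T [-0.   -0.07  0.02] w 0.999 g 0.0 j6 88
-> 490.7,321.5,162,27.6 dx -0.0005 dy -0.0054 dz 0.1750 yaw -0.0021
```

Call:
send_rows --increments '[{"dx": 0,"dy": -0.004,"dz": 0.06,"yaw": -0.002,"claw": -1},{"dx": 0,"dy": -0.004,"dz": 0.12,"yaw": -0.002,"claw": -1},{"dx": 0,"dy": -0.004,"dz": 0.15,"yaw": -0.002,"claw": -1},{"dx": 0,"dy": -0.004,"dz": 0.174,"yaw": -0.002,"claw": -1},{"dx": 0,"dy": -0.004,"dz": 0.174,"yaw": -0.002,"claw": -1},{"dx": 0,"dy": -0.004,"dz": 0.174,"yaw": -0.002,"claw": -1}]'

```text
time: 3.35
tool_pos: [0.4912, 0.323, 0.1642]
tool_rot: [-0.0, 0.971, 0.239, 0.001]
contact_force: [0.1, 0.8, 0.0]
gripper_width: 1.003
grasp_force: 0.0
```

```bash
python3 go.py 490.7,321.5,162,27.6; python3 - <<'E'
from h import *
t=pic("top","top1");s=pic("scene","scene1")
c=lambda i,u,v:cv2.resize(i[v:v+84,u:u+112],(400,300),interpolation=cv2.INTER_CUBIC)
cv2.imwrite("pics/c2.png",cv2.cvtColor(np.hstack([c(t,100,185),c(s,330,220)]),cv2.COLOR_RGB2BGR))
E
```

```text
t 3.4 at [491.2 323.  164.2] phi 27.7 F [0.1 0.8 0. ] T [-0.05 -0.01 -0.02] w 1.003 g 0.0 j6 88
-> 490.7,321.5,162,27.6 dx -0.0022 dy 0.0023 dz 0.0045 yaw 0.0013
```

View pics/c2.png

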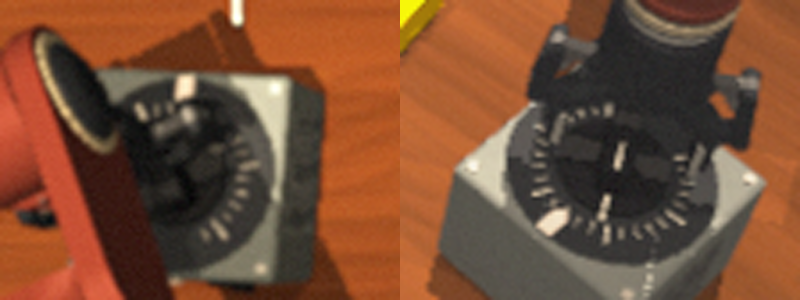

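The crops show the open fingers on either side of the bar, with the white pointer line between them (right crop about 620,155). I'll close.

Call:
send_rows --increments '[{"dx": -0.002,"dy": 0.002,"dz": 0.004,"yaw": 0,"claw": -0.3},{"dx": -0.002,"dy": 0.002,"dz": 0.004,"yaw": 0,"claw": 0.3},{"dx": -0.002,"dy": 0.002,"dz": 0.004,"yaw": 0,"claw": 1},{"dx": -0.002,"dy": 0.002,"dz": 0.004,"yaw": 0,"claw": 1},{"dx": -0.002,"dy": 0.002,"dz": 0.004,"yaw": 0,"claw": 1},{"dx": -0.002,"dy": 0.002,"dz": 0.004,"yaw": 0,"claw": 1},{"dx": -0.002,"dy": 0.002,"dz": 0.004,"yaw": 0,"claw": 1},{"dx": -0.002,"dy": 0.002,"dz": 0.004,"yaw": 0,"claw": 1}]'

```text
time: 4.45
tool_pos: [0.4907, 0.3208, 0.1614]
tool_rot: [0.001, 0.971, 0.239, 0.0]
contact_force: [2.3, -4.8, 0.8]
gripper_width: 0.245
grasp_force: 61.2
```

```bash
python3 go.py 490.7,321.5,162,148.7
```

```text
t 4.5 at [490.7 320.8 161.4] phi 27.7 F [ 2.3 -4.8  0.8] T [-0.8  -0.3   0.11] w 0.245 g 61.2 j6 88
-> 490.7,321.5,162,148.7 dx 0.0007 dy -0.0012 dz -0.0012 yaw -1.4078
```

Call:
send_rows --increments '[{"dx": 0,"dy": 0.001,"dz": 0,"yaw": -0.1,"claw": 1},{"dx": 0,"dy": 0.001,"dz": 0,"yaw": -0.2,"claw": 1},{"dx": 0,"dy": 0.001,"dz": 0,"yaw": -0.3,"claw": 1},{"dx": 0,"dy": 0.001,"dz": 0,"yaw": -0.4,"claw": 1},{"dx": 0,"dy": 0.001,"dz": 0,"yaw": -0.5,"claw": 1},{"dx": 0,"dy": 0.001,"dz": 0,"yaw": -0.6,"claw": 1},{"dx": 0,"dy": 0.001,"dz": 0,"yaw": -0.7,"claw": 1},{"dx": 0,"dy": 0.001,"dz": 0,"yaw": -0.8,"claw": 1},{"dx": 0,"dy": 0.001,"dz": 0,"yaw": -0.9,"claw": 1},{"dx": 0,"dy": 0.001,"dz": 0,"yaw": -0.9,"claw": 1},{"dx": 0,"dy": 0.001,"dz": 0,"yaw": -0.9,"claw": 1}]'

```text
time: 5.82
tool_pos: [0.4895, 0.3213, 0.1614]
tool_rot: [-0.001, 0.609, 0.793, -0.001]
contact_force: [-5.1, -2.3, 5.6]
gripper_width: 0.245
grasp_force: 61.7
```

```bash
python3 go.py 490.7,320.8,162,148.7
```

```text
t 5.8 at [489.5 321.3 161.4] phi 104.9 F [-5.1 -2.3  5.6] T [-0.37  0.78  0.02] w 0.245 g 61.7 j6 11
-> 490.7,320.8,162,148.7 dx -0.0016 dy 0.0020 dz -0.0013 yaw -0.5093
```

Call:
send_rows --increments '[{"dx": -0.002,"dy": -0.002,"dz": 0,"yaw": -0.1,"claw": 1},{"dx": -0.002,"dy": -0.002,"dz": 0,"yaw": -0.2,"claw": 1},{"dx": -0.002,"dy": -0.002,"dz": 0,"yaw": -0.3,"claw": 1},{"dx": -0.002,"dy": -0.002,"dz": 0,"yaw": -0.4,"claw": 1},{"dx": -0.002,"dy": -0.002,"dz": 0,"yaw": -0.45,"claw": 1},{"dx": -0.002,"dy": -0.002,"dz": 0,"yaw": -0.48,"claw": 1},{"dx": -0.002,"dy": -0.002,"dz": 0,"yaw": -0.5,"claw": 1},{"dx": -0.002,"dy": -0.002,"dz": 0,"yaw": -0.51,"claw": 1},{"dx": -0.002,"dy": -0.002,"dz": 0,"yaw": -0.51,"claw": 1},{"dx": -0.002,"dy": -0.002,"dz": 0,"yaw": -0.51,"claw": 1}]'

```text
time: 7.08
tool_pos: [0.4889, 0.3207, 0.1614]
tool_rot: [-0.001, 0.271, 0.963, 0.001]
contact_force: [-5.5, 1.0, 5.5]
gripper_width: 0.246
grasp_force: 67.8
```

```bash
python3 go.py 489.7,320.8,162,151
```

```text
t 7.1 at [488.9 320.7 161.4] phi 148.6 F [-5.5  1.   5.5] T [ 0.11  0.88 -1.17] w 0.246 g 67.8 j6 -33
-> 489.7,320.8,162,151 dx -0.0013 dy 0.0010 dz -0.0013 yaw -0.0279
```

Call:
send_rows --increments '[{"dx": 0,"dy": 0,"dz": 0,"yaw": 0.01,"claw": 1},{"dx": 0,"dy": 0,"dz": 0,"yaw": 0.01,"claw": -1},{"dx": 0,"dy": 0,"dz": 0,"yaw": 0.01,"claw": -1},{"dx": 0,"dy": 0,"dz": 0,"yaw": 0.01,"claw": -1},{"dx": 0,"dy": 0,"dz": 0,"yaw": 0.01,"claw": -1},{"dx": 0,"dy": 0,"dz": 0,"yaw": 0.01,"claw": -1},{"dx": 0,"dy": 0,"dz": 0,"yaw": 0.01,"claw": -1},{"dx": 0,"dy": 0,"dz": -0.06,"yaw": 0.01,"claw": -1},{"dx": 0,"dy": 0,"dz": -0.12,"yaw": 0.01,"claw": -1},{"dx": 0,"dy": 0,"dz": -0.18,"yaw": 0.01,"claw": -1},{"dx": 0,"dy": 0,"dz": -0.18,"yaw": 0.01,"claw": -1}]'

```text
time: 8.45
tool_pos: [0.4911, 0.3206, 0.2546]
tool_rot: [0.002, 0.275, 0.961, 0.002]
contact_force: [-0.3, 0.4, -0.2]
gripper_width: 0.995
grasp_force: 0.0
```

```bash
python3 go.py 640.6,-44,250,84
```

```text
t 8.4 at [491.1 320.6 254.6] phi 148.0 F [-0.3  0.4 -0.2] T [-0.05 -0.01  0.04] w 0.995 g 0.0 j6 -32
-> 640.6,-44,250,84 dx -0.6397 dy -0.4603 dz 0.0091 yaw 0.7451
```

Call:
send_rows --increments '[{"dx": -0.64,"dy": -0.46,"dz": 0.009,"yaw": 0.745,"claw": -1},{"dx": -0.64,"dy": -0.46,"dz": 0.009,"yaw": 0.745,"claw": -1},{"dx": -0.64,"dy": -0.46,"dz": 0.009,"yaw": 0.745,"claw": -1},{"dx": -0.64,"dy": -0.46,"dz": 0.009,"yaw": 0.745,"claw": -1},{"dx": -0.64,"dy": -0.46,"dz": 0.009,"yaw": 0.745,"claw": -1},{"dx": -0.64,"dy": -0.46,"dz": 0.009,"yaw": 0.745,"claw": -1},{"dx": -0.64,"dy": -0.46,"dz": 0.009,"yaw": 0.745,"claw": -1},{"dx": -0.64,"dy": -0.46,"dz": 0.009,"yaw": 0.745,"claw": -1},{"dx": -0.64,"dy": -0.46,"dz": 0.009,"yaw": 0.745,"claw": -1},{"dx": -0.64,"dy": -0.46,"dz": 0.009,"yaw": 0.745,"claw": -1}]'

```text
time: 9.7
tool_pos: [0.639, -0.043, 0.2465]
tool_rot: [-0.0, 0.742, 0.67, 0.0]
contact_force: [-0.1, 0.5, -0.7]
gripper_width: 0.996
grasp_force: 0.0
```

```bash
python3 go.py 640.6,-44,78,84; python3 - <<'E'
from m import *
t=pic("top","top2").astype(int);s=pic("scene","scene2").astype(int)
# knob check: white line blobs near the variac
for n,im,b in(("top",t,(118,195,190,270)),("scene",s,(335,230,435,330))):
    c=cv2.resize(im[b[1]:b[3],b[0]:b[2]].astype(np.uint8),(400,400),interpolation=cv2.INTER_CUBIC); cv2.imwrite(f"pics/k_{n}.png",c[...,::-1])
cv2.imwrite("pics/k.png",np.hstack([cv2.imread("pics/k_top.png"),cv2.imread("pics/k_scene.png")]))
E
```

```text
t 9.7 at [639.  -43.  246.5] phi 84.2 F [-0.1  0.5 -0.7] T [ 0.01  0.   -0.05] w 0.996 g 0.0 j6 -5
-> 640.6,-44,78,84 dx -0.0017 dy 0.0035 dz 0.3370 yaw 0.0018
```

View pics/k.png

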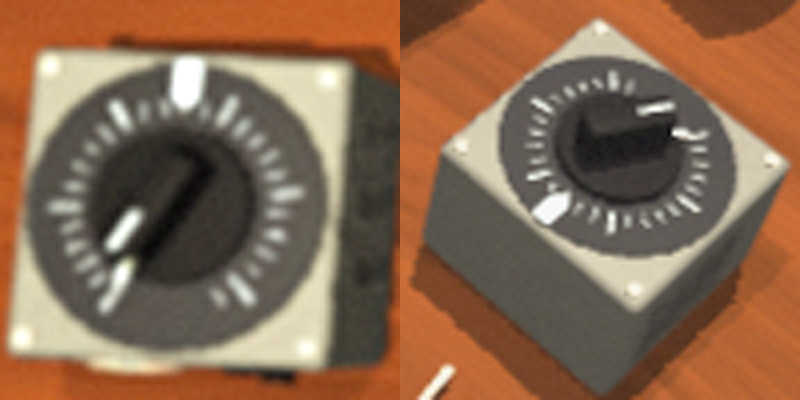

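The knob's pointer is now on the zero tick (left crop about 118,285, in line with the first tick). Next is the finished relay.

Call:
send_rows --increments '[{"dx": -0.002,"dy": 0.003,"dz": 0.1,"yaw": 0,"claw": -1},{"dx": -0.002,"dy": 0.003,"dz": 0.2,"yaw": 0,"claw": -1},{"dx": -0.002,"dy": 0.003,"dz": 0.26,"yaw": 0,"claw": -1},{"dx": -0.002,"dy": 0.003,"dz": 0.3,"yaw": 0,"claw": -1},{"dx": -0.002,"dy": 0.003,"dz": 0.33,"yaw": 0,"claw": -1},{"dx": -0.002,"dy": 0.003,"dz": 0.336,"yaw": 0,"claw": -1},{"dx": -0.002,"dy": 0.003,"dz": 0.336,"yaw": 0,"claw": -1}]'

```text
time: 10.68
tool_pos: [0.6415, -0.0459, 0.0796]
tool_rot: [0.001, 0.743, 0.669, 0.001]
contact_force: [0.5, -0.4, 0.4]
gripper_width: 1.0
grasp_force: 0.0
```

Call:
send_rows --increments '[{"dx": 0,"dy": 0,"dz": 0,"yaw": 0,"claw": -0.3},{"dx": 0,"dy": 0,"dz": 0,"yaw": 0,"claw": 0.2},{"dx": 0,"dy": 0,"dz": 0,"yaw": 0,"claw": 1},{"dx": 0,"dy": 0,"dz": 0,"yaw": 0,"claw": 1},{"dx": 0,"dy": 0,"dz": 0,"yaw": 0,"claw": 1},{"dx": 0,"dy": 0,"dz": 0,"yaw": 0,"claw": 1},{"dx": 0,"dy": 0,"dz": 0,"yaw": 0,"claw": 1},{"dx": 0,"dy": 0,"dz": 0,"yaw": 0,"claw": 1}]'

```text
time: 11.68
tool_pos: [0.641, -0.0459, 0.0792]
tool_rot: [0.0, 0.743, 0.669, 0.0]
contact_force: [-1.6, -0.3, 4.6]
gripper_width: 0.427
grasp_force: 61.0
```

```bash
python3 go.py 640.6,-44,78,84
```

```text
t 11.7 at [641.  -45.9  79.2] phi 84.0 F [-1.6 -0.3  4.6] T [ 0.06  0.41 -0.  ] w 0.427 g 61.0 j6 -5
-> 640.6,-44,78,84 dx 0.0037 dy -0.0011 dz 0.0025 yaw 0.0002
```

Call:
send_rows --increments '[{"dx": 0,"dy": 0,"dz": -0.02,"yaw": 0,"claw": 1},{"dx": 0,"dy": 0,"dz": -0.04,"yaw": 0,"claw": 1},{"dx": 0,"dy": 0,"dz": -0.08,"yaw": 0,"claw": 1},{"dx": 0,"dy": 0,"dz": -0.14,"yaw": 0,"claw": 1},{"dx": 0,"dy": 0,"dz": -0.2,"yaw": 0,"claw": 1},{"dx": 0,"dy": 0,"dz": -0.25,"yaw": 0,"claw": 1},{"dx": 0,"dy": 0,"dz": -0.25,"yaw": 0,"claw": 1}]'

```text
time: 12.55
tool_pos: [0.6426, -0.0462, 0.2079]
tool_rot: [0.003, 0.743, 0.669, 0.002]
contact_force: [0.5, 0.1, -1.4]
gripper_width: 0.422
grasp_force: 60.5
```

```bash
python3 - <<'E'
from m import *
t=pic("top","top3").astype(int)
y=(t[...,2]<70)&(t[...,0]>150)&(t[...,1]>140)
for i,c,a,m in blobs(y,800): print("yellow",np.round(c),a,rect("top",m,.045))
E
python3 go.py 454,-26,204,84
```

```text
yellow [ 36. 141.] 1110 [786.1 714.8 112.  151.2  11.4]
yellow [ 27. 179.] 1205 [665.1 734.8 113.7 151.1   5.7]
yellow [304. 245.] 1505 [ 464.6 -101.3   98.5  162.9   89.2]
t 12.6 at [641.5 -45.9 205.4] phi 84.0 F [-0.2 -0.3 -1.5] T [0.02 0.03 0.02] w 0.424 g 60.5 j6 -5
-> 454,-26,204,84 dx 0.0006 dy -0.3770 dz 0.0029 yaw 0.0002
```

Call:
send_rows --increments '[{"dx": 0.001,"dy": -0.1,"dz": 0,"yaw": 0,"claw": 1},{"dx": 0.001,"dy": -0.2,"dz": 0,"yaw": 0,"claw": 1},{"dx": 0.001,"dy": -0.3,"dz": 0,"yaw": 0,"claw": 1},{"dx": 0.001,"dy": -0.377,"dz": 0,"yaw": 0,"claw": 1},{"dx": 0.001,"dy": -0.377,"dz": 0.1,"yaw": 0,"claw": 1},{"dx": 0.001,"dy": -0.377,"dz": 0.18,"yaw": 0,"claw": 1},{"dx": 0.001,"dy": -0.377,"dz": 0.24,"yaw": 0,"claw": 1},{"dx": 0.001,"dy": -0.377,"dz": 0.27,"yaw": 0,"claw": 1},{"dx": 0.001,"dy": -0.377,"dz": 0.28,"yaw": 0,"claw": 1},{"dx": 0.001,"dy": -0.377,"dz": 0.28,"yaw": 0,"claw": 1},{"dx": 0.001,"dy": -0.377,"dz": 0.28,"yaw": 0,"claw": 1}]'

```text
time: 13.98
tool_pos: [0.4544, -0.0259, 0.0648]
tool_rot: [0.001, 0.743, 0.669, 0.001]
contact_force: [-0.1, -0.8, -0.6]
gripper_width: 0.424
grasp_force: 61.0
```

```bash
python3 go.py 454,-26,62,84
```

```text
t 14.0 at [454.4 -25.9  64.8] phi 84.0 F [-0.1 -0.8 -0.6] T [ 0.05 -0.03  0.  ] w 0.424 g 61.0 j6 -7
-> 454,-26,62,84 dx -0.0003 dy -0.0008 dz 0.0057 yaw 0.0002
```

Call:
send_rows --increments '[{"dx": 0,"dy": 0,"dz": 0.004,"yaw": 0,"claw": 1},{"dx": 0,"dy": 0,"dz": 0.007,"yaw": 0,"claw": 1},{"dx": 0,"dy": 0,"dz": 0.007,"yaw": 0,"claw": 1},{"dx": 0,"dy": 0,"dz": 0.007,"yaw": 0,"claw": 0},{"dx": 0,"dy": 0,"dz": 0.007,"yaw": 0,"claw": -0.5},{"dx": 0,"dy": 0,"dz": 0.007,"yaw": 0,"claw": -0.8},{"dx": 0,"dy": 0,"dz": 0.007,"yaw": 0,"claw": -0.8},{"dx": 0,"dy": 0,"dz": 0.007,"yaw": 0,"claw": -0.8},{"dx": 0,"dy": 0,"dz": -0.05,"yaw": 0,"claw": -0.8},{"dx": 0,"dy": 0,"dz": -0.15,"yaw": 0,"claw": -0.8},{"dx": 0,"dy": 0,"dz": -0.25,"yaw": 0,"claw": -0.8},{"dx": 0,"dy": 0,"dz": -0.28,"yaw": 0,"claw": -1}]'

```text
time: 15.48
tool_pos: [0.4551, -0.0261, 0.2077]
tool_rot: [0.003, 0.743, 0.669, 0.002]
contact_force: [0.6, -0.4, -0.9]
gripper_width: 1.0
grasp_force: 0.0
```

```bash
python3 go.py 521.2,-275,200,102
```

```text
t 15.5 at [455.1 -26.1 207.7] phi 84.0 F [ 0.6 -0.4 -0.9] T [ 0.03  0.01 -0.01] w 1.0 g 0.0 j6 -7
-> 521.2,-275,200,102 dx -0.4814 dy 0.1834 dz 0.0153 yaw -0.2093
```

Call:
send_rows --increments '[{"dx": -0.482,"dy": 0.183,"dz": 0.015,"yaw": -0.21,"claw": -1},{"dx": -0.482,"dy": 0.183,"dz": 0.015,"yaw": -0.21,"claw": -1},{"dx": -0.482,"dy": 0.183,"dz": 0.015,"yaw": -0.21,"claw": -1},{"dx": -0.482,"dy": 0.183,"dz": 0.015,"yaw": -0.21,"claw": -1},{"dx": -0.482,"dy": 0.183,"dz": 0.015,"yaw": -0.21,"claw": -1},{"dx": -0.482,"dy": 0.183,"dz": 0.015,"yaw": -0.21,"claw": -1},{"dx": -0.482,"dy": 0.183,"dz": 0.015,"yaw": -0.21,"claw": -1}]'

```text
time: 16.35
tool_pos: [0.5188, -0.2733, 0.1954]
tool_rot: [-0.001, 0.628, 0.778, 0.0]
contact_force: [-1.0, 0.2, 0.6]
gripper_width: 1.001
grasp_force: 0.0
```

```bash
python3 go.py 521.2,-275,60,102; python3 - <<'E'
from m import *
t=pic("top","top4").astype(int);s=pic("scene","scene4").astype(int)
y=(t[...,2]<70)&(t[...,0]>150)&(t[...,1]>140)
for i,c,a,m in blobs(y,800): print("yellow",np.round(c),a,rect("top",m,.045))
for i,c,a,m in blobs(t.min(2)>185,60,300):
    if 210<c[0]<450 and 100<c[1]<310: print("top",np.round(c,1),a,rect("top",m,.083))
for i,c,a,m in blobs(s.min(2)>185,30,300):
    if 190<c[0]<310 and 100<c[1]<250: print("scene",np.round(c,1),a,rect("scene",m,.083))
E
```

```text
t 16.4 at [ 518.8 -273.3  195.4] phi 102.1 F [-1.   0.2  0.6] T [0.02 0.01 0.01] w 1.001 g 0.0 j6 -47
-> 521.2,-275,60,102 dx -0.0042 dy 0.0040 dz 0.2708 yaw 0.0015
yellow [ 36. 141.] 1102 [786.1 714.8 112.2 151.2  11.4]
yellow [ 27. 179.] 1205 [665.3 734.8 113.4 151.1   5.6]
yellow [275. 246.] 4078 [457.1 -21.  158.3 246.7   6.3]
top [275.6 245.2] 186 [456.4 -20.2  36.   44.6  -0.7]
top [438.1 279.5] 166 [ 354.9 -472.6   32.3   41.8   -0.7]
top [402.8 302. ] 173 [ 294.7 -371.7   35.3   39.9   89.3]
scene [253.3 120.4] 71 [ 295.1 -373.3   35.6   43.3  -85.1]
scene [226.7 137. ] 76 [ 415.8 -374.5   35.4   42.6   18.8]
scene [245.7 152.2] 83 [ 422.7 -278.    35.3   43.2   15. ]
scene [222.3 167.5] 62 [ 521.6 -277.7   34.5   36.6   11.3]
scene [297.2 199. ] 107 [453.4 -25.2  35.3  42.   -4.4]
scene [255.2 228.3] 37 [618.8 -36.1  10.9  55.4  -6.4]
scene [269.6 242.5] 31 [626.2  30.2  10.7  52.7  -6.4]
```

View pics/scene4.png

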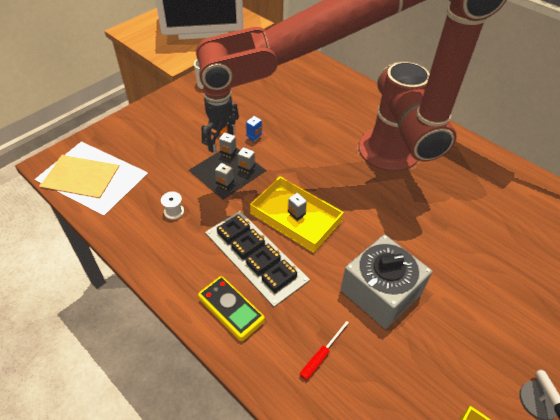

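The scene view shows the finished relay standing in the tray (297,205), the four sockets empty (233,229 to 278,275) and the gripper above the far-left waiting relay. Going down on relay a at (224,175).

Call:
send_rows --increments '[{"dx": -0.003,"dy": 0.004,"dz": 0.1,"yaw": 0,"claw": -1},{"dx": -0.003,"dy": 0.004,"dz": 0.18,"yaw": 0,"claw": -1},{"dx": -0.003,"dy": 0.004,"dz": 0.23,"yaw": 0,"claw": -1},{"dx": -0.003,"dy": 0.004,"dz": 0.26,"yaw": 0,"claw": -1},{"dx": -0.003,"dy": 0.004,"dz": 0.27,"yaw": 0,"claw": -1},{"dx": -0.003,"dy": 0.004,"dz": 0.27,"yaw": 0,"claw": -1},{"dx": -0.003,"dy": 0.004,"dz": 0.27,"yaw": 0,"claw": -1}]'

```text
time: 17.32
tool_pos: [0.5223, -0.2765, 0.0625]
tool_rot: [0.001, 0.629, 0.777, 0.0]
contact_force: [-0.2, -0.4, -0.3]
gripper_width: 1.002
grasp_force: 0.0
```

```bash
python3 go.py 522,-275,60,102; python3 - <<'E'
from m import *
s=cv2.cvtColor(cv2.imread("pics/scene4.png"),cv2.COLOR_BGR2RGB).astype(int)
b=(s.min(2)>105)&(s.max(2)-s.min(2)<90); k,l,st,ce=cv2.connectedComponentsWithStats(b.astype(np.uint8))
i=np.bincount(l[250:290,215:275][b[250:290,215:275]]).argmax(); print(st[i],rect("scene",l==i,.010))
E
```

```text
t 17.3 at [ 522.3 -276.5   62.5] phi 102.1 F [-0.2 -0.4 -0.3] T [-0.02  0.05 -0.01] w 1.002 g 0.0 j6 -47
-> 522,-275,60,102 dx 0.0030 dy 0.0000 dz 0.0049 yaw 0.0007
[ 205  211  105   95 1443] [644.5  -9.3 134.1 324.8  -5.9]
```

Call:
send_rows --increments '[{"dx": 0.003,"dy": 0,"dz": 0.004,"yaw": 0,"claw": -1},{"dx": 0.003,"dy": 0,"dz": 0.004,"yaw": 0,"claw": -0.3},{"dx": 0.003,"dy": 0,"dz": 0.004,"yaw": 0,"claw": 0.2},{"dx": 0.003,"dy": 0,"dz": 0.004,"yaw": 0,"claw": 1},{"dx": 0.003,"dy": 0,"dz": 0.004,"yaw": 0,"claw": 1},{"dx": 0.003,"dy": 0,"dz": 0.004,"yaw": 0,"claw": 1},{"dx": 0.003,"dy": 0,"dz": 0.004,"yaw": 0,"claw": 1},{"dx": 0.003,"dy": 0,"dz": 0.004,"yaw": 0,"claw": 1},{"dx": 0.003,"dy": 0,"dz": 0.004,"yaw": 0,"claw": 1}]'

```text
time: 18.45
tool_pos: [0.5213, -0.2746, 0.0592]
tool_rot: [0.0, 0.629, 0.777, 0.0]
contact_force: [1.4, 0.2, 1.9]
gripper_width: 0.429
grasp_force: 60.0
```

Call:
send_rows --increments '[{"dx": 0,"dy": 0,"dz": -0.06,"yaw": 0,"claw": 1},{"dx": 0,"dy": 0,"dz": -0.15,"yaw": 0,"claw": 1},{"dx": 0,"dy": 0,"dz": -0.22,"yaw": 0,"claw": 1},{"dx": 0,"dy": 0,"dz": -0.22,"yaw": 0,"claw": 1},{"dx": 0,"dy": 0,"dz": -0.22,"yaw": 0,"claw": 1},{"dx": 0,"dy": 0,"dz": -0.22,"yaw": 0,"claw": 1}]'

```text
time: 19.2
tool_pos: [0.5198, -0.2736, 0.1661]
tool_rot: [-0.002, 0.629, 0.777, -0.0]
contact_force: [-0.5, -0.0, -1.5]
gripper_width: 0.429
grasp_force: 59.9
```

```bash
python3 go.py 633.8,-113.9,170,84
```

```text
t 19.2 at [ 519.8 -273.6  166.1] phi 102.1 F [-0.5 -0.  -1.5] T [ 0.03  0.   -0.  ] w 0.429 g 59.9 j6 -47
-> 633.8,-113.9,170,84 dx 0.2647 dy 0.2896 dz -0.0078 yaw 0.2101
```

Call:
send_rows --increments '[{"dx": 0.264,"dy": 0.29,"dz": -0.01,"yaw": 0.21,"claw": 1},{"dx": 0.264,"dy": 0.29,"dz": -0.01,"yaw": 0.21,"claw": 1},{"dx": 0.264,"dy": 0.29,"dz": -0.01,"yaw": 0.21,"claw": 1},{"dx": 0.264,"dy": 0.29,"dz": -0.01,"yaw": 0.21,"claw": 1},{"dx": 0.264,"dy": 0.29,"dz": -0.01,"yaw": 0.21,"claw": 1},{"dx": 0.264,"dy": 0.29,"dz": -0.01,"yaw": 0.21,"claw": 1},{"dx": 0.264,"dy": 0.29,"dz": -0.01,"yaw": 0.21,"claw": 1},{"dx": 0.264,"dy": 0.29,"dz": -0.01,"yaw": 0.21,"claw": 1},{"dx": 0.264,"dy": 0.29,"dz": -0.01,"yaw": 0.21,"claw": 1}]'

```text
time: 20.32
tool_pos: [0.6351, -0.1157, 0.1741]
tool_rot: [0.0, 0.743, 0.669, 0.0]
contact_force: [0.6, -0.1, -2.4]
gripper_width: 0.428
grasp_force: 60.3
```

```bash
python3 go.py 633.8,-113.9,104,84; python3 -c "
from h import *
s=pic('scene','scene5')";python3 go.py 633.8,-113.9,104,84
```

```text
t 20.3 at [ 635.1 -115.7  174.1] phi 84.0 F [ 0.6 -0.1 -2.4] T [-0.01 -0.    0.01] w 0.428 g 60.3 j6 -11
-> 633.8,-113.9,104,84 dx 0.0032 dy -0.0031 dz 0.1402 yaw -0.0004
t 20.4 at [ 635.2 -115.5  174.1] phi 84.0 F [ 0.5  0.4 -1.4] T [0.02 0.   0.  ] w 0.43 g 60.3 j6 -11
-> 633.8,-113.9,104,84 dx 0.0028 dy -0.0032 dz 0.1403 yaw -0.0002
```

Call:
send_rows --increments '[{"dx": 0.003,"dy": -0.003,"dz": 0.08,"yaw": 0,"claw": 1},{"dx": 0.003,"dy": -0.003,"dz": 0.14,"yaw": 0,"claw": 1},{"dx": 0.003,"dy": -0.003,"dz": 0.14,"yaw": 0,"claw": 1},{"dx": 0.003,"dy": -0.003,"dz": 0.14,"yaw": 0,"claw": 1},{"dx": 0.003,"dy": -0.003,"dz": 0.14,"yaw": 0,"claw": 1}]'

```text
time: 21.0
tool_pos: [0.6354, -0.1139, 0.1065]
tool_rot: [0.002, 0.743, 0.669, 0.001]
contact_force: [-0.6, -0.7, -1.5]
gripper_width: 0.424
grasp_force: 60.4
```

```bash
python3 go.py 633.8,-113.6,78,84; python3 - <<'E'
from m import *
s=pic("scene","scene6");t=pic("top","top6")
c=lambda i,u,v:cv2.resize(i[v:v+75,u:u+100],(400,300),interpolation=cv2.INTER_CUBIC)
cv2.imwrite("pics/c3.png",cv2.cvtColor(np.hstack([c(t,240,150),c(s,190,175)]),cv2.COLOR_RGB2BGR))
E
```

```text
t 21.0 at [ 635.4 -113.9  106.5] phi 84.0 F [-0.6 -0.7 -1.5] T [ 0.01 -0.   -0.01] w 0.424 g 60.4 j6 -11
-> 633.8,-113.6,78,84 dx 0.0003 dy -0.0033 dz 0.0569 yaw 0.0002
```

View pics/c3.png

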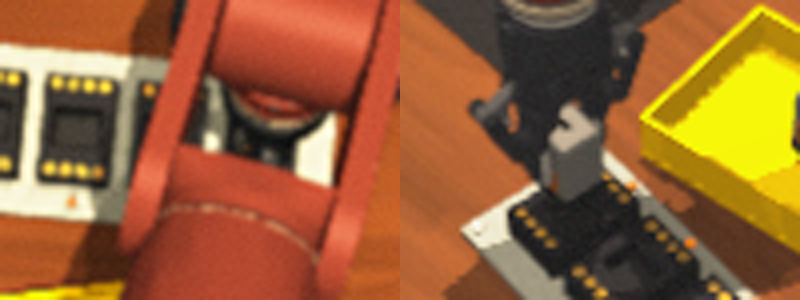

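The right crop shows the relay (575,165) hanging centred over the end socket block, between its two gold contact rows. I'll descend with a force check.

Call:
send_rows --increments '[{"dx": 0,"dy": -0.004,"dz": 0.0,"yaw": 0,"claw": 1},{"dx": 0,"dy": -0.004,"dz": 0.01,"yaw": 0,"claw": 1},{"dx": 0,"dy": -0.004,"dz": 0.02,"yaw": 0,"claw": 1},{"dx": 0,"dy": -0.004,"dz": 0.028,"yaw": 0,"claw": 1},{"dx": 0,"dy": -0.004,"dz": 0.032,"yaw": 0,"claw": 1}]'

```text
time: 21.72
tool_pos: [0.6322, -0.1133, 0.0876]
tool_rot: [0.0, 0.743, 0.669, 0.0]
contact_force: [0.9, -0.5, -0.6]
gripper_width: 0.429
grasp_force: 60.4
```

```bash
python3 go.py 633.8,-113.6,77,84
```

```text
t 21.7 at [ 632.2 -113.3   87.6] phi 84.0 F [ 0.9 -0.5 -0.6] T [-0.01 -0.14 -0.01] w 0.429 g 60.4 j6 -11
-> 633.8,-113.6,77,84 dx -0.0003 dy 0.0033 dz 0.0213 yaw 0.0001
```

Call:
send_rows --increments '[{"dx": 0,"dy": 0.001,"dz": 0.01,"yaw": 0,"claw": 1},{"dx": 0,"dy": 0.001,"dz": 0.018,"yaw": 0,"claw": 1},{"dx": 0,"dy": 0.001,"dz": 0.022,"yaw": 0,"claw": 1},{"dx": 0,"dy": 0.001,"dz": 0.022,"yaw": 0,"claw": 1}]'

```text
time: 22.22
tool_pos: [0.6326, -0.1133, 0.0782]
tool_rot: [-0.0, 0.743, 0.669, -0.0]
contact_force: [-2.9, 0.6, 5.8]
gripper_width: 0.426
grasp_force: 61.1
```

```bash
python3 go.py 633.8,-113.6,78,84
```

```text
t 22.2 at [ 632.6 -113.3   78.2] phi 84.0 F [-2.9  0.6  5.8] T [0.17 0.79 0.03] w 0.426 g 61.1 j6 -11
-> 633.8,-113.6,78,84 dx -0.0004 dy 0.0025 dz 0.0005 yaw 0.0003
```

Call:
send_rows --increments '[{"dx": 0,"dy": 0,"dz": 0,"yaw": 0,"claw": 0},{"dx": 0,"dy": 0,"dz": 0,"yaw": 0,"claw": -0.6},{"dx": 0,"dy": 0,"dz": 0,"yaw": 0,"claw": -1},{"dx": 0,"dy": 0,"dz": 0,"yaw": 0,"claw": -1},{"dx": 0,"dy": 0,"dz": 0,"yaw": 0,"claw": -1},{"dx": 0,"dy": 0,"dz": -0.05,"yaw": 0,"claw": -1},{"dx": 0,"dy": 0,"dz": -0.15,"yaw": 0,"claw": -1},{"dx": 0,"dy": 0,"dz": -0.24,"yaw": 0,"claw": -1},{"dx": 0,"dy": 0,"dz": -0.24,"yaw": 0,"claw": -1}]'

```text
time: 23.35
tool_pos: [0.6353, -0.1141, 0.2032]
tool_rot: [0.004, 0.743, 0.669, 0.003]
contact_force: [-0.1, -0.2, 0.3]
gripper_width: 1.005
grasp_force: 0.0
```

```bash
python3 go.py 423.2,-278,180,105.5
```

```text
t 23.4 at [ 635.3 -114.1  203.2] phi 84.0 F [-0.1 -0.2  0.3] T [ 0.03  0.01 -0.04] w 1.005 g 0.0 j6 -11
-> 423.2,-278,180,105.5 dx -0.3702 dy -0.3878 dz 0.0464 yaw -0.2500
```

Call:
send_rows --increments '[{"dx": -0.37,"dy": -0.388,"dz": 0.04,"yaw": -0.25,"claw": -1},{"dx": -0.37,"dy": -0.388,"dz": 0.04,"yaw": -0.25,"claw": -1},{"dx": -0.37,"dy": -0.388,"dz": 0.04,"yaw": -0.25,"claw": -1},{"dx": -0.37,"dy": -0.388,"dz": 0.04,"yaw": -0.25,"claw": -1},{"dx": -0.37,"dy": -0.388,"dz": 0.04,"yaw": -0.25,"claw": -1},{"dx": -0.37,"dy": -0.388,"dz": 0.04,"yaw": -0.25,"claw": -1},{"dx": -0.37,"dy": -0.388,"dz": 0.04,"yaw": -0.25,"claw": -1},{"dx": -0.37,"dy": -0.388,"dz": 0.04,"yaw": -0.25,"claw": -1}]'

```text
time: 24.35
tool_pos: [0.421, -0.2764, 0.1769]
tool_rot: [-0.0, 0.605, 0.796, 0.0]
contact_force: [-0.7, 0.2, 0.5]
gripper_width: 1.001
grasp_force: 0.0
```

```bash
python3 go.py 423.2,-278,60,105.5
```

```text
t 24.4 at [ 421.  -276.4  176.9] phi 105.6 F [-0.7  0.2  0.5] T [-0.02 -0.01 -0.01] w 1.001 g 0.0 j6 -57
-> 423.2,-278,60,105.5 dx -0.0043 dy 0.0033 dz 0.2338 yaw 0.0011
```

Call:
send_rows --increments '[{"dx": -0.003,"dy": 0.003,"dz": 0.1,"yaw": 0,"claw": -1},{"dx": -0.003,"dy": 0.003,"dz": 0.17,"yaw": 0,"claw": -1},{"dx": -0.003,"dy": 0.003,"dz": 0.21,"yaw": 0,"claw": -1},{"dx": -0.003,"dy": 0.003,"dz": 0.236,"yaw": 0,"claw": -1},{"dx": -0.003,"dy": 0.003,"dz": 0.236,"yaw": 0,"claw": -1},{"dx": -0.003,"dy": 0.003,"dz": 0.236,"yaw": 0,"claw": -1}]'

```text
time: 25.1
tool_pos: [0.423, -0.2785, 0.0601]
tool_rot: [0.001, 0.605, 0.796, -0.0]
contact_force: [-0.7, -0.6, -0.4]
gripper_width: 1.0
grasp_force: 0.0
```

```bash
python3 go.py 423.2,-278,60,105.5
```

```text
t 25.1 at [ 423.  -278.5   60.1] phi 105.5 F [-0.7 -0.6 -0.4] T [-0.02  0.05  0.05] w 1.0 g 0.0 j6 -57
-> 423.2,-278,60,105.5 dx 0.0009 dy 0.0007 dz 0.0002 yaw 0.0003
```

Call:
send_rows --increments '[{"dx": 0.001,"dy": 0,"dz": 0,"yaw": 0,"claw": -0.3},{"dx": 0.001,"dy": 0,"dz": 0,"yaw": 0,"claw": 0.2},{"dx": 0.001,"dy": 0,"dz": 0,"yaw": 0,"claw": 1},{"dx": 0.001,"dy": 0,"dz": 0,"yaw": 0,"claw": 1},{"dx": 0.001,"dy": 0,"dz": 0,"yaw": 0,"claw": 1},{"dx": 0.001,"dy": 0,"dz": 0,"yaw": 0,"claw": 1},{"dx": 0.001,"dy": 0,"dz": 0,"yaw": 0,"claw": 1},{"dx": 0.001,"dy": 0,"dz": 0,"yaw": 0,"claw": 1}]'

```text
time: 26.1
tool_pos: [0.4223, -0.2779, 0.0595]
tool_rot: [0.0, 0.605, 0.796, -0.0]
contact_force: [-0.5, 0.5, 6.1]
gripper_width: 0.428
grasp_force: 60.2
```

Call:
send_rows --increments '[{"dx": 0,"dy": 0,"dz": -0.06,"yaw": 0,"claw": 1},{"dx": 0,"dy": 0,"dz": -0.15,"yaw": 0,"claw": 1},{"dx": 0,"dy": 0,"dz": -0.24,"yaw": 0,"claw": 1},{"dx": 0,"dy": 0,"dz": -0.26,"yaw": 0,"claw": 1},{"dx": 0,"dy": 0,"dz": -0.26,"yaw": 0,"claw": 1},{"dx": 0,"dy": 0,"dz": -0.26,"yaw": 0,"claw": 1}]'

```text
time: 26.85
tool_pos: [0.4209, -0.2766, 0.1861]
tool_rot: [-0.002, 0.605, 0.796, 0.0]
contact_force: [-1.2, -0.0, -1.3]
gripper_width: 0.424
grasp_force: 60.4
```

```bash
python3 go.py 640.2,-44.2,190,84
```

```text
t 26.9 at [ 420.9 -276.6  186.1] phi 105.5 F [-1.2 -0.  -1.3] T [ 0.02 -0.03 -0.13] w 0.424 g 60.4 j6 -57
-> 640.2,-44.2,190,84 dx 0.3308 dy 0.5469 dz -0.0079 yaw 0.2501
```

Call:
send_rows --increments '[{"dx": 0.331,"dy": 0.547,"dz": -0.01,"yaw": 0.25,"claw": 1},{"dx": 0.331,"dy": 0.547,"dz": -0.01,"yaw": 0.25,"claw": 1},{"dx": 0.331,"dy": 0.547,"dz": -0.01,"yaw": 0.25,"claw": 1},{"dx": 0.331,"dy": 0.547,"dz": -0.01,"yaw": 0.25,"claw": 1},{"dx": 0.331,"dy": 0.547,"dz": -0.01,"yaw": 0.25,"claw": 1},{"dx": 0.331,"dy": 0.547,"dz": -0.01,"yaw": 0.25,"claw": 1},{"dx": 0.331,"dy": 0.547,"dz": -0.01,"yaw": 0.25,"claw": 1},{"dx": 0.331,"dy": 0.547,"dz": -0.01,"yaw": 0.25,"claw": 1},{"dx": 0.331,"dy": 0.547,"dz": -0.01,"yaw": 0.25,"claw": 1}]'

```text
time: 27.98
tool_pos: [0.6405, -0.0463, 0.1937]
tool_rot: [-0.0, 0.744, 0.669, -0.0]
contact_force: [0.4, -0.4, -2.0]
gripper_width: 0.425
grasp_force: 60.8
```

```bash
python3 go.py 640,-44.2,104,84
```

```text
t 28.0 at [640.5 -46.3 193.7] phi 83.9 F [ 0.4 -0.4 -2. ] T [ 0.04 -0.05 -0.05] w 0.425 g 60.8 j6 -5
-> 640,-44.2,104,84 dx 0.0041 dy -0.0014 dz 0.1793 yaw -0.0011
```

Call:
send_rows --increments '[{"dx": 0.004,"dy": -0.002,"dz": 0.08,"yaw": 0,"claw": 1},{"dx": 0.004,"dy": -0.002,"dz": 0.15,"yaw": 0,"claw": 1},{"dx": 0.004,"dy": -0.002,"dz": 0.179,"yaw": 0,"claw": 1},{"dx": 0.004,"dy": -0.002,"dz": 0.179,"yaw": 0,"claw": 1},{"dx": 0.004,"dy": -0.002,"dz": 0.179,"yaw": 0,"claw": 1},{"dx": 0.004,"dy": -0.002,"dz": 0.179,"yaw": 0,"claw": 1}]'

```text
time: 28.72
tool_pos: [0.6418, -0.0432, 0.1066]
tool_rot: [0.001, 0.743, 0.669, 0.001]
contact_force: [0.6, -0.2, -1.3]
gripper_width: 0.426
grasp_force: 60.9
```

```bash
python3 go.py 640,-44,88,84
```

```text
t 28.7 at [641.8 -43.2 106.6] phi 84.0 F [ 0.6 -0.2 -1.3] T [-0.05  0.03  0.02] w 0.426 g 60.9 j6 -4
-> 640,-44,88,84 dx -0.0019 dy -0.0034 dz 0.0373 yaw 0.0001
```

Call:
send_rows --increments '[{"dx": -0.002,"dy": -0.003,"dz": 0,"yaw": 0,"claw": 1},{"dx": -0.002,"dy": -0.003,"dz": 0.01,"yaw": 0,"claw": 1},{"dx": -0.002,"dy": -0.003,"dz": 0.02,"yaw": 0,"claw": 1},{"dx": -0.002,"dy": -0.003,"dz": 0.028,"yaw": 0,"claw": 1},{"dx": -0.002,"dy": -0.003,"dz": 0.034,"yaw": 0,"claw": 1},{"dx": -0.002,"dy": -0.003,"dz": 0.034,"yaw": 0,"claw": 1}]'

```text
time: 29.48
tool_pos: [0.6389, -0.0439, 0.087]
tool_rot: [-0.0, 0.743, 0.669, -0.0]
contact_force: [-0.1, -0.2, -1.7]
gripper_width: 0.423
grasp_force: 60.9
```

```bash
python3 go.py 640,-44,78,84
```

```text
t 29.5 at [638.9 -43.9  87. ] phi 84.0 F [-0.1 -0.2 -1.7] T [-0.14 -0.17  0.09] w 0.423 g 60.9 j6 -5
-> 640,-44,78,84 dx -0.0000 dy 0.0022 dz 0.0180 yaw 0.0001
```

Call:
send_rows --increments '[{"dx": 0,"dy": 0.001,"dz": 0.008,"yaw": 0,"claw": 1},{"dx": 0,"dy": 0.001,"dz": 0.015,"yaw": 0,"claw": 1},{"dx": 0,"dy": 0.001,"dz": 0.02,"yaw": 0,"claw": 1},{"dx": 0,"dy": 0.001,"dz": 0.02,"yaw": 0,"claw": 1}]'

```text
time: 29.98
tool_pos: [0.6394, -0.0439, 0.0786]
tool_rot: [-0.0, 0.743, 0.669, -0.0]
contact_force: [-2.9, -0.4, 4.3]
gripper_width: 0.422
grasp_force: 61.6
```

```bash
python3 go.py
```

```text
t 30.0 at [639.4 -43.9  78.6] phi 84.0 F [-2.9 -0.4  4.3] T [-0.1   0.76  0.02] w 0.422 g 61.6 j6 -5
```

Home. I'll release and fetch relay c.

Call:
send_rows --increments '[{"dx": 0,"dy": 0,"dz": 0,"yaw": 0,"claw": 0},{"dx": 0,"dy": 0,"dz": 0,"yaw": 0,"claw": -0.6},{"dx": 0,"dy": 0,"dz": 0,"yaw": 0,"claw": -1},{"dx": 0,"dy": 0,"dz": 0,"yaw": 0,"claw": -1},{"dx": 0,"dy": 0,"dz": 0,"yaw": 0,"claw": -1},{"dx": 0,"dy": 0,"dz": -0.05,"yaw": 0,"claw": -1},{"dx": 0,"dy": 0,"dz": -0.15,"yaw": 0,"claw": -1},{"dx": 0,"dy": 0,"dz": -0.24,"yaw": 0,"claw": -1},{"dx": 0,"dy": 0,"dz": -0.24,"yaw": 0,"claw": -1}]'

```text
time: 31.1
tool_pos: [0.6423, -0.0443, 0.2037]
tool_rot: [0.004, 0.743, 0.669, 0.003]
contact_force: [1.1, 0.7, 0.5]
gripper_width: 1.002
grasp_force: 0.0
```

```bash
python3 go.py 416.3,-374.5,180,108
```

```text
t 31.1 at [642.3 -44.3 203.7] phi 84.0 F [1.1 0.7 0.5] T [0.01 0.02 0.04] w 1.002 g 0.0 j6 -5
-> 416.3,-374.5,180,108 dx -0.7039 dy -0.3808 dz 0.0474 yaw -0.2791
```

Call:
send_rows --increments '[{"dx": -0.704,"dy": -0.38,"dz": 0.04,"yaw": -0.279,"claw": -1},{"dx": -0.704,"dy": -0.38,"dz": 0.04,"yaw": -0.279,"claw": -1},{"dx": -0.704,"dy": -0.38,"dz": 0.04,"yaw": -0.279,"claw": -1},{"dx": -0.704,"dy": -0.38,"dz": 0.04,"yaw": -0.279,"claw": -1},{"dx": -0.704,"dy": -0.38,"dz": 0.04,"yaw": -0.279,"claw": -1},{"dx": -0.704,"dy": -0.38,"dz": 0.04,"yaw": -0.279,"claw": -1},{"dx": -0.704,"dy": -0.38,"dz": 0.04,"yaw": -0.279,"claw": -1},{"dx": -0.704,"dy": -0.38,"dz": 0.04,"yaw": -0.279,"claw": -1},{"dx": -0.704,"dy": -0.38,"dz": 0.04,"yaw": -0.279,"claw": -1},{"dx": -0.704,"dy": -0.38,"dz": 0.04,"yaw": -0.279,"claw": -1}]'

```text
time: 32.35
tool_pos: [0.4144, -0.373, 0.1772]
tool_rot: [-0.0, 0.587, 0.809, 0.0]
contact_force: [0.8, 0.1, 1.4]
gripper_width: 1.002
grasp_force: 0.0
```

```bash
python3 go.py 416.3,-374.5,60,108
```

```text
t 32.4 at [ 414.4 -373.   177.2] phi 108.1 F [0.8 0.1 1.4] T [0.03 0.04 0.  ] w 1.002 g 0.0 j6 -68
-> 416.3,-374.5,60,108 dx -0.0040 dy 0.0026 dz 0.2344 yaw 0.0011
```

Call:
send_rows --increments '[{"dx": -0.003,"dy": 0.003,"dz": 0.1,"yaw": 0,"claw": -1},{"dx": -0.003,"dy": 0.003,"dz": 0.17,"yaw": 0,"claw": -1},{"dx": -0.003,"dy": 0.003,"dz": 0.21,"yaw": 0,"claw": -1},{"dx": -0.003,"dy": 0.003,"dz": 0.236,"yaw": 0,"claw": -1},{"dx": -0.003,"dy": 0.003,"dz": 0.236,"yaw": 0,"claw": -1},{"dx": -0.003,"dy": 0.003,"dz": 0.236,"yaw": 0,"claw": -1}]'

```text
time: 33.1
tool_pos: [0.4165, -0.3759, 0.061]
tool_rot: [0.001, 0.588, 0.809, -0.0]
contact_force: [0.9, -0.4, -0.5]
gripper_width: 0.999
grasp_force: 0.0
```

```bash
python3 go.py 416.3,-374.5,60,108
```

```text
t 33.1 at [ 416.5 -375.9   61. ] phi 108.0 F [ 0.9 -0.4 -0.5] T [-0.01  0.02 -0.02] w 0.999 g 0.0 j6 -68
-> 416.3,-374.5,60,108 dx 0.0028 dy 0.0005 dz 0.0020 yaw -0.0000
```

Call:
send_rows --increments '[{"dx": 0.003,"dy": 0,"dz": 0.001,"yaw": 0,"claw": -0.6},{"dx": 0.003,"dy": 0,"dz": 0.001,"yaw": 0,"claw": 0.2},{"dx": 0.003,"dy": 0,"dz": 0.001,"yaw": 0,"claw": 1},{"dx": 0.003,"dy": 0,"dz": 0.001,"yaw": 0,"claw": 1},{"dx": 0.003,"dy": 0,"dz": 0.001,"yaw": 0,"claw": 1},{"dx": 0.003,"dy": 0,"dz": 0.001,"yaw": 0,"claw": 1},{"dx": 0.003,"dy": 0,"dz": 0.001,"yaw": 0,"claw": 1},{"dx": 0.003,"dy": 0,"dz": 0.001,"yaw": 0,"claw": 1}]'

```text
time: 34.1
tool_pos: [0.4154, -0.3739, 0.0595]
tool_rot: [0.0, 0.588, 0.809, -0.0]
contact_force: [0.2, 1.3, 3.8]
gripper_width: 0.428
grasp_force: 60.3
```

Call:
send_rows --increments '[{"dx": 0,"dy": 0,"dz": -0.06,"yaw": 0,"claw": 1},{"dx": 0,"dy": 0,"dz": -0.15,"yaw": 0,"claw": 1},{"dx": 0,"dy": 0,"dz": -0.24,"yaw": 0,"claw": 1},{"dx": 0,"dy": 0,"dz": -0.26,"yaw": 0,"claw": 1},{"dx": 0,"dy": 0,"dz": -0.26,"yaw": 0,"claw": 1},{"dx": 0,"dy": 0,"dz": -0.26,"yaw": 0,"claw": 1}]'

```text
time: 34.85
tool_pos: [0.4142, -0.3725, 0.1859]
tool_rot: [-0.002, 0.588, 0.809, 0.001]
contact_force: [-0.5, 0.3, -2.1]
gripper_width: 0.427
grasp_force: 60.1
```

```bash
python3 go.py 647,25.5,190,84
```

```text
t 34.9 at [ 414.2 -372.5  185.9] phi 108.0 F [-0.5  0.3 -2.1] T [ 0.03 -0.05  0.06] w 0.427 g 60.1 j6 -68
-> 647,25.5,190,84 dx 0.6133 dy 0.6887 dz -0.0081 yaw 0.2791
```

Call:
send_rows --increments '[{"dx": 0.613,"dy": 0.689,"dz": -0.01,"yaw": 0.279,"claw": 1},{"dx": 0.613,"dy": 0.689,"dz": -0.01,"yaw": 0.279,"claw": 1},{"dx": 0.613,"dy": 0.689,"dz": -0.01,"yaw": 0.279,"claw": 1},{"dx": 0.613,"dy": 0.689,"dz": -0.01,"yaw": 0.279,"claw": 1},{"dx": 0.613,"dy": 0.689,"dz": -0.01,"yaw": 0.279,"claw": 1},{"dx": 0.613,"dy": 0.689,"dz": -0.01,"yaw": 0.279,"claw": 1},{"dx": 0.613,"dy": 0.689,"dz": -0.01,"yaw": 0.279,"claw": 1},{"dx": 0.613,"dy": 0.689,"dz": -0.01,"yaw": 0.279,"claw": 1},{"dx": 0.613,"dy": 0.689,"dz": -0.01,"yaw": 0.279,"claw": 1},{"dx": 0.613,"dy": 0.689,"dz": -0.01,"yaw": 0.279,"claw": 1},{"dx": 0.613,"dy": 0.689,"dz": -0.01,"yaw": 0.279,"claw": 1}]'

```text
time: 36.22
tool_pos: [0.6474, 0.0232, 0.1931]
tool_rot: [-0.0, 0.744, 0.669, -0.001]
contact_force: [-0.6, -0.9, -2.3]
gripper_width: 0.429
grasp_force: 60.5
```

```bash
python3 go.py 647,25.5,104,84
```

```text
t 36.2 at [647.4  23.2 193.1] phi 83.9 F [-0.6 -0.9 -2.3] T [-0.01 -0.06  0.05] w 0.429 g 60.5 j6 2
-> 647,25.5,104,84 dx 0.0045 dy -0.0014 dz 0.1782 yaw -0.0008
```

Call:
send_rows --increments '[{"dx": 0.004,"dy": -0.003,"dz": 0.08,"yaw": 0,"claw": 1},{"dx": 0.004,"dy": -0.003,"dz": 0.15,"yaw": 0,"claw": 1},{"dx": 0.004,"dy": -0.003,"dz": 0.178,"yaw": 0,"claw": 1},{"dx": 0.004,"dy": -0.003,"dz": 0.178,"yaw": 0,"claw": 1},{"dx": 0.004,"dy": -0.003,"dz": 0.178,"yaw": 0,"claw": 1},{"dx": 0.004,"dy": -0.003,"dz": 0.178,"yaw": 0,"claw": 1}]'

```text
time: 36.98
tool_pos: [0.6481, 0.0263, 0.1071]
tool_rot: [0.001, 0.743, 0.669, 0.001]
contact_force: [0.0, 0.1, -1.2]
gripper_width: 0.426
grasp_force: 60.6
```

```bash
python3 go.py 646.7,25.5,88,84
```

```text
t 37.0 at [648.1  26.3 107.1] phi 84.0 F [ 0.   0.1 -1.2] T [-0.01  0.03 -0.01] w 0.426 g 60.6 j6 2
-> 646.7,25.5,88,84 dx -0.0018 dy -0.0027 dz 0.0383 yaw 0.0001
```

Call:
send_rows --increments '[{"dx": -0.002,"dy": -0.003,"dz": 0,"yaw": 0,"claw": 1},{"dx": -0.002,"dy": -0.003,"dz": 0.01,"yaw": 0,"claw": 1},{"dx": -0.002,"dy": -0.003,"dz": 0.02,"yaw": 0,"claw": 1},{"dx": -0.002,"dy": -0.003,"dz": 0.028,"yaw": 0,"claw": 1},{"dx": -0.002,"dy": -0.003,"dz": 0.036,"yaw": 0,"claw": 1},{"dx": -0.002,"dy": -0.003,"dz": 0.036,"yaw": 0,"claw": 1}]'

```text
time: 37.72
tool_pos: [0.6454, 0.0256, 0.0911]
tool_rot: [-0.001, 0.743, 0.669, -0.001]
contact_force: [-10.8, 1.2, 19.5]
gripper_width: 0.427
grasp_force: 62.8
```

```bash
python3 go.py 646.5,25.5,78,84
```

```text
t 37.7 at [645.4  25.6  91.1] phi 84.0 F [-10.8   1.2  19.5] T [ 0.14  2.36 -0.02] w 0.427 g 62.8 j6 2
-> 646.5,25.5,78,84 dx -0.0000 dy 0.0022 dz 0.0262 yaw 0.0004
```

Call:
send_rows --increments '[{"dx": 0,"dy": 0,"dz": -0.014,"yaw": 0,"claw": 1},{"dx": 0,"dy": 0,"dz": -0.014,"yaw": 0,"claw": 1},{"dx": 0,"dy": 0,"dz": -0.014,"yaw": 0,"claw": 1},{"dx": 0,"dy": 0,"dz": -0.014,"yaw": 0,"claw": 1}]'

```text
time: 38.22
tool_pos: [0.6449, 0.0256, 0.0931]
tool_rot: [-0.0, 0.743, 0.669, -0.0]
contact_force: [-0.7, -1.7, -1.0]
gripper_width: 0.427
grasp_force: 60.5
```

```bash
python3 go.py 645.7,25.5,90,84; python3 - <<'E'
from m import *
s=pic("scene","scene7")
cv2.imwrite("pics/c4.png",cv2.cvtColor(cv2.resize(s[175:300,190:340],(750,600),interpolation=cv2.INTER_CUBIC),cv2.COLOR_RGB2BGR))
E
```

```text
t 38.2 at [644.9  25.6  93.1] phi 84.0 F [-0.7 -1.7 -1. ] T [ 0.01 -0.01  0.08] w 0.427 g 60.5 j6 2
-> 645.7,25.5,90,84 dx -0.0000 dy 0.0017 dz 0.0062 yaw 0.0001
```

View pics/c4.png

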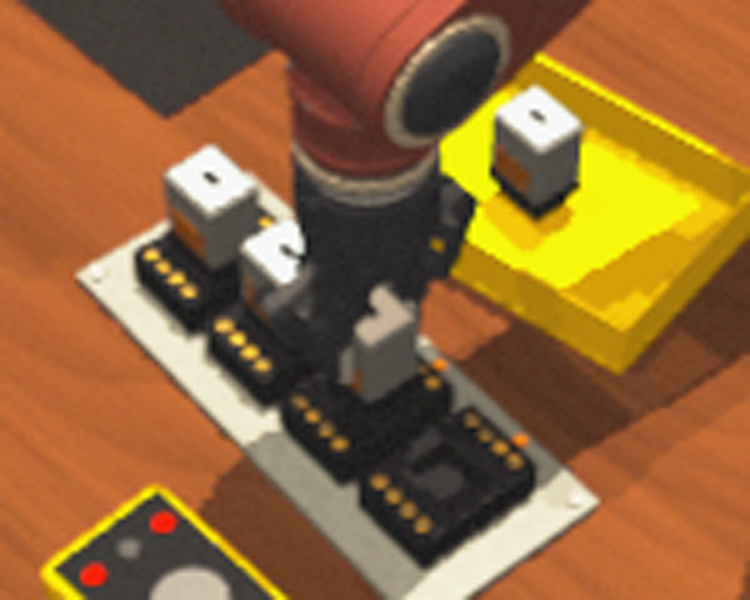

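The crop shows the relay (383,345) sitting slightly towards the lamp side of the third socket, so its plug is catching the -x rim. I'll shift it +x by about 1.5 mm. The tray still holds the finished relay (535,150).

Call:
send_rows --increments '[{"dx": 0,"dy": 0.003,"dz": -0.004,"yaw": 0,"claw": 1},{"dx": 0,"dy": 0.003,"dz": -0.004,"yaw": 0,"claw": 1},{"dx": 0,"dy": 0.003,"dz": -0.004,"yaw": 0,"claw": 1},{"dx": 0,"dy": 0.003,"dz": 0.005,"yaw": 0,"claw": 1},{"dx": 0,"dy": 0.003,"dz": 0.01,"yaw": 0,"claw": 1},{"dx": 0,"dy": 0.003,"dz": 0.01,"yaw": 0,"claw": 1}]'

```text
time: 39.02
tool_pos: [0.6464, 0.0255, 0.0884]
tool_rot: [-0.0, 0.743, 0.669, -0.0]
contact_force: [-0.6, 0.2, -0.9]
gripper_width: 0.423
grasp_force: 60.4
```

```bash
python3 go.py 646.5,25.5,78,84
```

```text
t 39.0 at [646.4  25.5  88.4] phi 84.0 F [-0.6  0.2 -0.9] T [-0.02  0.02  0.03] w 0.423 g 60.4 j6 2
-> 646.5,25.5,78,84 dx 0.0001 dy 0.0002 dz 0.0207 yaw 0.0002
```

Free now. I'll push it home and release.

Call:
send_rows --increments '[{"dx": 0,"dy": 0.001,"dz": 0.008,"yaw": 0,"claw": 1},{"dx": 0,"dy": 0.001,"dz": 0.016,"yaw": 0,"claw": 1},{"dx": 0,"dy": 0.001,"dz": 0.022,"yaw": 0,"claw": 1},{"dx": 0,"dy": 0.001,"dz": 0.022,"yaw": 0,"claw": 1}]'

```text
time: 39.52
tool_pos: [0.6473, 0.0254, 0.0786]
tool_rot: [-0.0, 0.743, 0.669, -0.0]
contact_force: [-2.5, 0.3, 3.6]
gripper_width: 0.428
grasp_force: 60.9
```

```bash
python3 go.py
```

```text
t 39.5 at [647.3  25.4  78.6] phi 84.0 F [-2.5  0.3  3.6] T [ 0.09  0.48 -0.06] w 0.428 g 60.9 j6 2
```

Call:
send_rows --increments '[{"dx": 0,"dy": 0,"dz": 0,"yaw": 0,"claw": 0},{"dx": 0,"dy": 0,"dz": 0,"yaw": 0,"claw": -0.6},{"dx": 0,"dy": 0,"dz": 0,"yaw": 0,"claw": -1},{"dx": 0,"dy": 0,"dz": 0,"yaw": 0,"claw": -1},{"dx": 0,"dy": 0,"dz": 0,"yaw": 0,"claw": -1},{"dx": 0,"dy": 0,"dz": -0.05,"yaw": 0,"claw": -1},{"dx": 0,"dy": 0,"dz": -0.15,"yaw": 0,"claw": -1},{"dx": 0,"dy": 0,"dz": -0.25,"yaw": 0,"claw": -1},{"dx": 0,"dy": 0,"dz": -0.35,"yaw": 0,"claw": -1},{"dx": 0,"dy": 0,"dz": -0.35,"yaw": 0,"claw": -1}]'

```text
time: 40.78
tool_pos: [0.65, 0.0252, 0.26]
tool_rot: [0.004, 0.743, 0.669, 0.004]
contact_force: [-0.4, 1.2, -0.7]
gripper_width: 1.001
grasp_force: 0.0
```

```bash
python3 go.py 490,320.3,255,146.7
```

```text
t 40.8 at [650.   25.2 260. ] phi 84.0 F [-0.4  1.2 -0.7] T [-0.09  0.    0.01] w 1.001 g 0.0 j6 2
-> 490,320.3,255,146.7 dx 0.5536 dy -0.3798 dz 0.0100 yaw -0.7294
```

Call:
send_rows --increments '[{"dx": 0.554,"dy": -0.38,"dz": 0.01,"yaw": -0.729,"claw": -1},{"dx": 0.554,"dy": -0.38,"dz": 0.01,"yaw": -0.729,"claw": -1},{"dx": 0.554,"dy": -0.38,"dz": 0.01,"yaw": -0.729,"claw": -1},{"dx": 0.554,"dy": -0.38,"dz": 0.01,"yaw": -0.729,"claw": -1},{"dx": 0.554,"dy": -0.38,"dz": 0.01,"yaw": -0.729,"claw": -1},{"dx": 0.554,"dy": -0.38,"dz": 0.01,"yaw": -0.729,"claw": -1},{"dx": 0.554,"dy": -0.38,"dz": 0.01,"yaw": -0.729,"claw": -1},{"dx": 0.554,"dy": -0.38,"dz": 0.01,"yaw": -0.729,"claw": -1},{"dx": 0.554,"dy": -0.38,"dz": 0.01,"yaw": -0.729,"claw": -1}]'

```text
time: 41.9
tool_pos: [0.4878, 0.3196, 0.2477]
tool_rot: [-0.0, 0.288, 0.958, -0.0]
contact_force: [-0.7, -0.9, 0.4]
gripper_width: 0.995
grasp_force: 0.0
```

```bash
python3 go.py 490,320.3,162,146.7; python3 - <<'E'
from m import *
t=pic("top","top8").astype(int);s=pic("scene","scene8").astype(int)
y=(t[...,2]<70)&(t[...,0]>150)&(t[...,1]>140)
for i,c,a,m in blobs(y,800): print("yellow",np.round(c),a,rect("top",m,.045))
for n,im in(("top",t),("scene",s)):
  for i,c,a,m in blobs(im.min(2)>185,60,300):
    if 190<c[0]<450 and 100<c[1]<310: print(n,np.round(c,1),a,rect(n,m,.102),rect(n,m,.083))
c=lambda i,u,v,w,h:cv2.resize(i[v:v+h,u:u+w].astype(np.uint8),(400,600),interpolation=cv2.INTER_CUBIC)
cv2.imwrite("pics/c5.png",np.hstack([c(t,210,145,100,150),c(s,195,150,130,195)])[...,::-1])
E
```

```text
t 41.9 at [487.8 319.6 247.7] phi 146.5 F [-0.7 -0.9  0.4] T [ 0.03  0.01 -0.  ] w 0.995 g 0.0 j6 -31
-> 490,320.3,162,146.7 dx -0.0029 dy 0.0036 dz 0.1713 yaw -0.0022
yellow [ 36. 141.] 1081 [786.3 714.7 111.7 150.7  11.5]
yellow [ 27. 179.] 1180 [665.1 734.8 112.4 150.8   5.7]
yellow [276. 246.] 4178 [456.4 -21.8 156.9 247.9   6.3]
top [281.4 179.2] 176 [641.8 -39.5  36.8  44.3  -7.3] [645.7 -39.4  37.4  45.1  -7.3]
top [306.1 181.5] 174 [ 635.7 -109.3   36.9   42.    -1.1] [ 639.6 -110.5   37.6   42.7   -1.1]
top [275.6 245.2] 184 [455.8 -20.7  35.3  43.8  -0.7] [456.4 -20.2  36.   44.6  -0.7]
top [438.1 279.5] 165 [ 356.  -465.2   31.7   40.9   -0.7] [ 354.9 -472.7   32.3   41.6   -0.7]
top [402.7 301.9] 171 [ 297.  -365.8   34.4   39.2   89.4] [ 294.7 -371.5   35.    39.9   89.4]
scene [220.3 114.7] 62 [ 3.692e+02 -4.574e+02  3.300e+01  4.250e+01  2.000e-01] [ 3.546e+02 -4.759e+02  3.360e+01  4.330e+01  2.000e-01]
scene [253.3 120.4] 71 [ 310.7 -356.6   34.9   42.6  -85.1] [ 295.1 -373.3   35.6   43.3  -85.1]
scene [297.2 199. ] 107 [466.3 -14.7  34.6  41.3  -4.4] [453.4 -25.2  35.3  42.   -4.4]
scene [231.8 211.8] 121 [ 632.1 -113.8   33.1   43.7   -5.7] [ 622.2 -126.1   33.7   44.5   -5.7]
scene [248.1 226.5] 158 [638.8 -42.7  34.4  86.8  -6.4] [629.  -53.8  35.1  88.4  -6.4]
scene [262.7 242.6] 146 [646.9  24.2  35.6  41.8  -6.1] [637.2  14.4  36.3  42.6  -6.1]
```

View pics/c5.png

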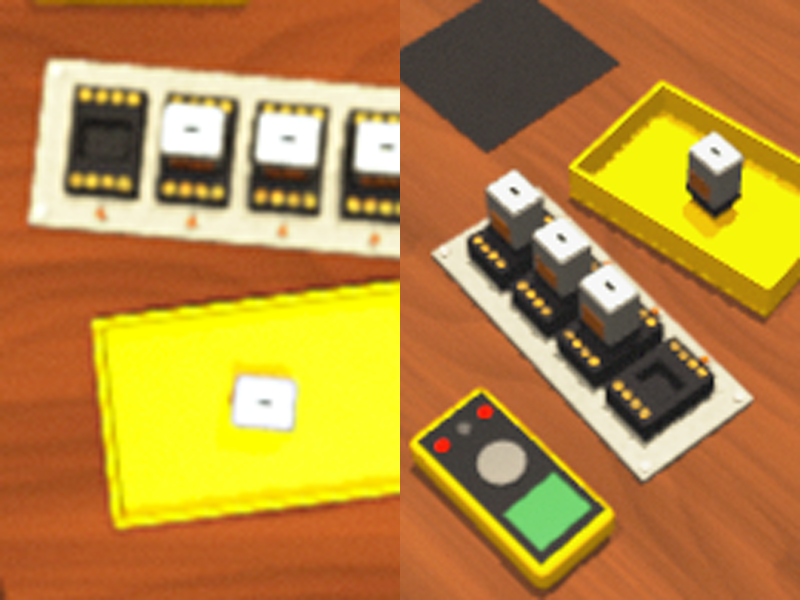

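The crops show three relays seated level in their sockets (top 195,128; 288,138; 380,147), the finished relay in the tray, the mat empty and the fourth socket free. Back to the knob.

Call:
send_rows --increments '[{"dx": -0.003,"dy": 0.002,"dz": 0.06,"yaw": -0.002,"claw": -1},{"dx": -0.003,"dy": 0.002,"dz": 0.12,"yaw": -0.002,"claw": -1},{"dx": -0.003,"dy": 0.002,"dz": 0.15,"yaw": -0.002,"claw": -1},{"dx": -0.003,"dy": 0.002,"dz": 0.173,"yaw": -0.002,"claw": -1},{"dx": -0.003,"dy": 0.002,"dz": 0.173,"yaw": -0.002,"claw": -1},{"dx": -0.003,"dy": 0.002,"dz": 0.173,"yaw": -0.002,"claw": -1}]'

```text
time: 42.75
tool_pos: [0.4897, 0.321, 0.1628]
tool_rot: [0.001, 0.285, 0.958, 0.001]
contact_force: [-0.0, 0.1, 0.7]
gripper_width: 0.999
grasp_force: 0.0
```

```bash
python3 go.py 490,320.3,162,146.7
```

```text
t 42.8 at [489.7 321.  162.8] phi 146.8 F [-0.   0.1  0.7] T [ 0.04 -0.03 -0.03] w 0.999 g 0.0 j6 -31
-> 490,320.3,162,146.7 dx -0.0013 dy -0.0008 dz 0.0015 yaw 0.0016
```

Call:
send_rows --increments '[{"dx": -0.001,"dy": -0.001,"dz": 0.001,"yaw": 0,"claw": -0.3},{"dx": -0.001,"dy": -0.001,"dz": 0.001,"yaw": 0,"claw": 0.3},{"dx": -0.001,"dy": -0.001,"dz": 0.001,"yaw": 0,"claw": 1},{"dx": -0.001,"dy": -0.001,"dz": 0.001,"yaw": 0,"claw": 1},{"dx": -0.001,"dy": -0.001,"dz": 0.001,"yaw": 0,"claw": 1},{"dx": -0.001,"dy": -0.001,"dz": 0.001,"yaw": 0,"claw": 1},{"dx": -0.001,"dy": -0.001,"dz": 0.001,"yaw": 0,"claw": 1},{"dx": -0.001,"dy": -0.001,"dz": 0.001,"yaw": 0,"claw": 1}]'

```text
time: 43.75
tool_pos: [0.4894, 0.3203, 0.1614]
tool_rot: [0.0, 0.285, 0.958, 0.0]
contact_force: [1.4, 2.0, 3.1]
gripper_width: 0.245
grasp_force: 60.8
```

```bash
python3 go.py 489.5,320.5,162,70
```

```text
t 43.8 at [489.4 320.3 161.4] phi 146.8 F [1.4 2.  3.1] T [ 0.34 -0.03 -0.15] w 0.245 g 60.8 j6 -31
-> 489.5,320.5,162,70 dx 0.0001 dy 0.0004 dz -0.0012 yaw 0.8940
```

Call:
send_rows --increments '[{"dx": 0,"dy": 0,"dz": 0,"yaw": 0.1,"claw": 1},{"dx": 0,"dy": 0,"dz": 0,"yaw": 0.2,"claw": 1},{"dx": 0,"dy": 0,"dz": 0,"yaw": 0.3,"claw": 1},{"dx": 0,"dy": 0,"dz": 0,"yaw": 0.4,"claw": 1},{"dx": 0,"dy": 0,"dz": 0,"yaw": 0.5,"claw": 1},{"dx": 0,"dy": 0,"dz": 0,"yaw": 0.6,"claw": 1},{"dx": 0,"dy": 0,"dz": 0,"yaw": 0.7,"claw": 1},{"dx": 0,"dy": 0,"dz": 0,"yaw": 0.8,"claw": 1},{"dx": 0,"dy": 0,"dz": 0,"yaw": 0.894,"claw": 1},{"dx": 0,"dy": 0,"dz": 0,"yaw": 0.894,"claw": 1}]'

```text
time: 45.0
tool_pos: [0.4898, 0.3205, 0.1614]
tool_rot: [-0.0, 0.819, 0.574, 0.001]
contact_force: [2.3, 4.2, 0.6]
gripper_width: 0.244
grasp_force: 60.8
```

```bash
python3 go.py 489.5,320.5,162,-3.8
```

```text
t 45.0 at [489.8 320.5 161.4] phi 70.1 F [2.3 4.2 0.6] T [ 0.68 -0.38 -0.06] w 0.244 g 60.8 j6 46
-> 489.5,320.5,162,-3.8 dx -0.0001 dy -0.0005 dz -0.0012 yaw 0.8598
```

Call:
send_rows --increments '[{"dx": 0,"dy": 0,"dz": 0,"yaw": 0.1,"claw": 1},{"dx": 0,"dy": 0,"dz": 0,"yaw": 0.2,"claw": 1},{"dx": 0,"dy": 0,"dz": 0,"yaw": 0.3,"claw": 1},{"dx": 0,"dy": 0,"dz": 0,"yaw": 0.4,"claw": 1},{"dx": 0,"dy": 0,"dz": 0,"yaw": 0.5,"claw": 1},{"dx": 0,"dy": 0,"dz": 0,"yaw": 0.6,"claw": 1},{"dx": 0,"dy": 0,"dz": 0,"yaw": 0.7,"claw": 1},{"dx": 0,"dy": 0,"dz": 0,"yaw": 0.8,"claw": 1},{"dx": 0,"dy": 0,"dz": 0,"yaw": 0.86,"claw": 1},{"dx": 0,"dy": 0,"dz": 0,"yaw": 0.86,"claw": 1},{"dx": 0,"dy": 0,"dz": 0,"yaw": 0.86,"claw": 1}]'

```text
time: 46.38
tool_pos: [0.49, 0.3202, 0.1614]
tool_rot: [-0.0, 0.999, -0.032, 0.001]
contact_force: [3.2, 3.4, 0.8]
gripper_width: 0.25
grasp_force: 60.7
```

```bash
python3 go.py 489.5,320.5,162,-3.8; python3 - <<'E'
from m import *
t=pic("top","top9");s=pic("scene","scene9")
c=lambda i,b:cv2.resize(i[b[1]:b[3],b[0]:b[2]],(400,400),interpolation=cv2.INTER_CUBIC)
cv2.imwrite("pics/c6.png",np.hstack([c(t,(118,195,190,267)),c(s,(340,230,430,320))])[...,::-1])
E
```

```text
t 46.4 at [490.  320.2 161.4] phi -3.7 F [3.2 3.4 0.8] T [ 0.53 -0.62 -0.12] w 0.25 g 60.7 j6 120
-> 489.5,320.5,162,-3.8 dx -0.0011 dy -0.0006 dz -0.0011 yaw 0.0010
```

View pics/c6.png

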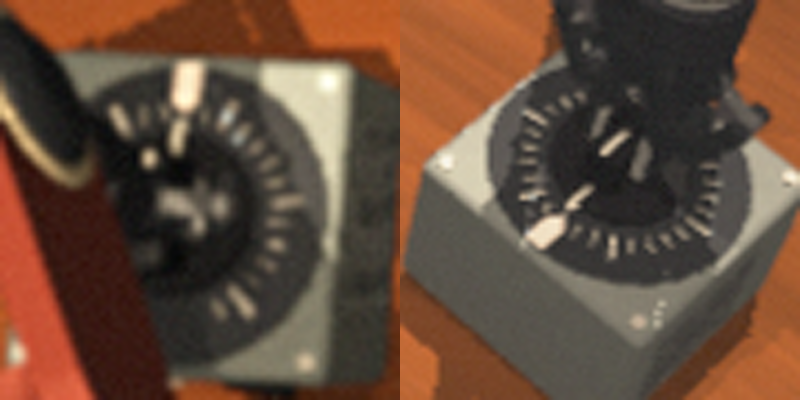

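The pointer line (right crop about 578,195) runs straight into the arrow's tip (560,222). I'll release, lift and move clear.

Call:
send_rows --increments '[{"dx": 0,"dy": 0,"dz": 0,"yaw": 0,"claw": 0.2},{"dx": 0,"dy": 0,"dz": 0,"yaw": 0,"claw": -0.5},{"dx": 0,"dy": 0,"dz": 0,"yaw": 0,"claw": -1},{"dx": 0,"dy": 0,"dz": 0,"yaw": 0,"claw": -1},{"dx": 0,"dy": 0,"dz": 0,"yaw": 0,"claw": -1},{"dx": 0,"dy": 0,"dz": -0.06,"yaw": 0,"claw": -1},{"dx": 0,"dy": 0,"dz": -0.16,"yaw": 0,"claw": -1},{"dx": 0,"dy": 0,"dz": -0.26,"yaw": 0,"claw": -1},{"dx": 0,"dy": 0.2,"dz": -0.26,"yaw": 0,"claw": -1},{"dx": 0,"dy": 0.4,"dz": -0.26,"yaw": 0,"claw": -1},{"dx": 0,"dy": 0.55,"dz": -0.26,"yaw": 0,"claw": -1},{"dx": 0,"dy": 0.55,"dz": -0.26,"yaw": 0,"claw": -1},{"dx": 0,"dy": 0.55,"dz": -0.26,"yaw": 0,"claw": -1},{"dx": 0,"dy": 0.55,"dz": -0.26,"yaw": 0,"claw": -1}]'

```text
time: 48.22
tool_pos: [0.4703, 0.0442, 0.2912]
tool_rot: [-0.0, 0.999, -0.036, 0.0]
contact_force: [0.2, 1.2, 0.1]
gripper_width: 0.999
grasp_force: 0.0
```

```bash
python3 go.py; python3 - <<'E'
from m import *
t=pic("top","top10");s=pic("scene","scene10")
c=lambda i,b:cv2.resize(i[b[1]:b[3],b[0]:b[2]],(400,400),interpolation=cv2.INTER_CUBIC)
cv2.imwrite("pics/c7.png",np.hstack([c(t,(118,195,190,267)),c(s,(340,230,430,320))])[...,::-1])
for n,im,box in(("top",t,(118,195,190,270)),("scene",s,(335,230,435,330))):
    m=np.zeros(im.shape[:2],bool);u0,v0,u1,v1=box;m[v0:v1,u0:u1]=True
    for i,c,a,mm in blobs(m&(im.min(2)>200),3,100): print(n,np.round(c,1),a,np.round(plane(n,*c,.128)*1000),np.round(plane(n,*c,.137)*1000))
E
```

```text
t 48.2 at [470.3  44.2 291.2] phi -4.1 F [0.2 1.2 0.1] T [-0.   -0.02  0.02] w 0.999 g 0.0 j6 90
top [126.9 206.9] 8 [565. 388. 128.] [564. 384. 137.]
top [151.2 209.8] 44 [556. 320. 128.] [555. 317. 137.]
top [176.4 209.4] 13 [556. 251. 128.] [555. 248. 137.]
top [139. 216.] 5 [539. 353. 128.] [538. 350. 137.]
top [149.6 218.7] 7 [531. 324. 128.] [530. 321. 137.]
top [144.3 225.4] 10 [513. 338. 128.] [512. 335. 137.]
top [121.6 257.5] 11 [426. 397. 128.] [426. 393. 137.]
top [172.5 259.5] 12 [419. 258. 128.] [419. 256. 137.]
scene [384.8 236.6] 5 [418. 255. 128.] [424. 258. 137.]
scene [387.5 262. ] 10 [479. 308. 128.] [485. 310. 137.]
scene [350.1 265.9] 8 [556. 247. 128.] [561. 250. 137.]
scene [427.6 269.2] 8 [426. 393. 128.] [432. 395. 137.]
scene [379.  274.7] 7 [525. 315. 128.] [531. 317. 137.]
scene [372.4 281.7] 38 [553. 315. 128.] [559. 318. 137.]
scene [387.2 285.2] 5 [536. 348. 128.] [542. 349. 137.]
scene [393.3 301.9] 9 [564. 385. 128.] [569. 387. 137.]
scene [343.7 325.4] 18 [695. 339. 128.] [699. 341. 137.]
```

View pics/c7.png

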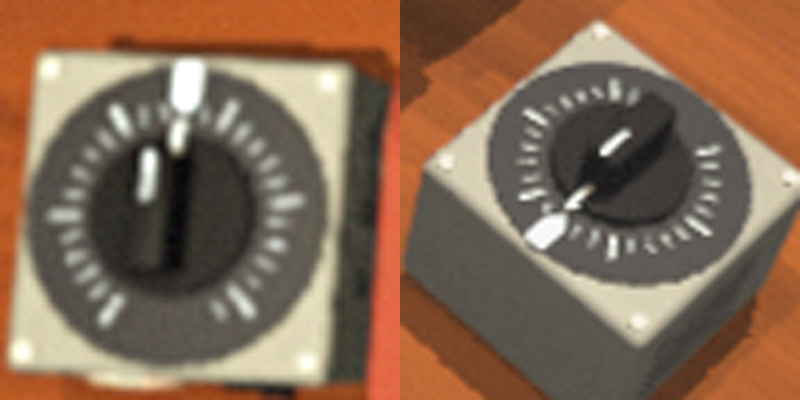

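The pointer and arrow tip coincide in both views: -3.5° against -3.0° in the top view, -4.5° against -4.7° in the scene view. One last numeric check of the tray, then I'll hand in.

```bash
python3 - <<'E'
from m import *
s=cv2.imread("pics/scene10.png")[...,::-1].astype(int)
ok=[]
for i,c,a,m in blobs(s.min(2)>185,60,300):
    if 190<c[0]<330 and 180<c[1]<260: print(np.round(c,1),a,rect("scene",m,.102),rect("scene",m,.084))
y=(s[...,2]<70)&(s[...,0]>120)&(s[...,1]>110)
for i,c,a,m in blobs(y,800): print("yellow",np.round(c),a,rect("scene",m,.045))
E
```

```text
[297.2 199. ] 106 [466.3 -14.7  34.6  41.3  -4.4] [454.1 -24.7  35.2  42.   -4.4]
[231.8 211.8] 121 [ 632.1 -113.8   33.1   43.7   -5.7] [ 622.7 -125.5   33.6   44.4   -5.7]
[248.1 226.5] 159 [638.8 -42.7  34.4  86.8  -6.4] [629.5 -53.2  35.   88.3  -6.4]
[262.7 242.6] 147 [646.8  24.7  35.6  42.7  -5.7] [637.6  15.3  36.2  43.4  -5.7]
yellow [260.  39.] 1270 [-165.8 -802.5  175.4  451.1  -36.8]
yellow [296. 213.] 3566 [466.6 -18.4 184.8 260.3   6.4]
```

```bash
python3 -c "
from plant import manip
print(manip.job_done())"
```

```text
the job is handed in; nothing more can be done
None
```

I turned the knob to zero, put the one finished relay in the tray, plugged the three waiting relays fully home, then set the knob at the arrow's tip to within about half a degree by the cameras; the job is handed in at about 48 s of the 210 s, with no verdict returned.

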